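# Take the pocket microscope from the back of a tip-out bin and stand it over the slide

### The arm

A 7-joint arm with a two-finger parallel gripper is mounted at the origin on the work surface. World frame = base frame: x ahead of the robot, y to its left, z up, the work surface at z = 0. Lengths are in m, angles in degrees, forces in N, time in s.
With the tool pointing down it reaches from about 0.425 to 0.875 m from the base axis. Payload 4.7 kg.
Tool frame: the origin (TCP) lies on the centre line of the jaws, within the pads' length; the fingertips stand env.nose_length ahead of it and the grasp point (between the pads) lies 8 mm behind it (env.nose_length is the distance from the TCP to the fingertips, in m); y points along the fingers, z is the direction in which the jaws open and shut, and the axes are right-handed (so a half turn about y gives the same grasp; the last joint's range is limited). The gripper opens to 87 mm and grips with 3 to 60 N. Pads are 19 mm wide; open, the fingers measure 117 mm over their backs; the gripper's body (75 mm by 190 mm) begins 51 mm behind the grasp point.
Start: joints at [66.412, 18.392, -4.016, 83.108, 1.295, 78.541, -3.26], TCP at [0.268, -0.592, 0.234] pointing down, gripper open.
Joint ranges: [-163.93, 163.93], [-17.29, 119.83], [-79.2, 71.16], [3.27, 140.29], [-89.18, 269.18], [5.43, 117.66], [-154.24, 154.24]. Speed limits (degrees/s): [147.25, 147.25, 180, 180, 180, 180, 180].

### API

Orientations are given as [roll, pitch, yaw] about the fixed x, y, z axes, in that order (R = Rz(yaw) Ry(pitch) Rx(roll)).
In Python, from cell import env, read_camera, camera_info, job, models gives the robot as it stands.
- The arm moves only by the tool move_arm, never from a script. Its argument "moves" is a list of rows, each a list of 6 numbers: the shift along the tool's x, y, z in mm, then the turn, a rotation vector about the tool's x, y, z in degrees. In form: [[x, y, z, ax, ay, az], ...]. A call has 1 to 20 rows; each row is the pose to reach, as a shift and turn from the pose commanded when the call began, along the tool's axes at that moment; what a row does not reach only later rows make up. A row lasts 1/12 s, in which the tool goes at most 41.7 mm and 7.16 degrees, less where a joint would pass 70% of its speed; a pose out of reach is approached as far as the arm can. A call with a gripper value outside its range is refused whole. "claw" is the finger opening in mm, from 0 to 87, set as the call begins (left out, the last holds). The fingers move at their own pace and stop on an object; "newtons" is the grip in N (left out, the last holds). Time passes only in rows, so rows that repeat a pose let the fingers close. It gives the time, the measured TCP pose, the force and the opening at its end, in the units of the state.
- env.get_obs(): the state, without advancing time (a new reading comes with each control period).
- read_camera(name): name is "scene" or "top" or "wrist"; returns (picture, depth): 420x560x3 uint8, red, green, blue; 420x560 float32, m along the optical axis (not along the pixel's ray), 0 where there is no reading.
- camera_info(name): a dict with "fx", "fy", "cx", "cy" (pixels), "R" (3x3) and "t" (3): a world point X has camera coordinates R X + t. Camera axes: x right, y down, z forward; pixel columns grow to the right and rows downward; lengths in m; the calibration is good to about 2 mm. A picture is of the moment at which its call begins: read the wrist's pose just before it. camera_info takes no time and is no camera call; for the wrist camera it gives the pose at the moment of the call.
- job.sign_off(): hands the job in, once; it reports no verdict.
Trained networks look in the newest picture that a camera, given by its name, has taken for a name from the list of things; names that differ only in an ending like _2 or _b are one class to them, and where a whole thing is asked for, a point or a joint stands for the part that bears it (a point fixed in the world has none). Each returns a list of dicts, best first, with "score" (0 to 1); they miss things now and then, are a little off and sometimes report something else, mostly with a low value. They report only what shows in the picture. A call takes as long as a camera call.
- models.spot_in(target, camera): "point" ([x, y, z] in m, in world coordinates, good to about 4 mm: the middle of the surface that is visible of it).
- models.cut_out(target, camera): "mask" (420x560 bool, what is visible of it).
The state is a dict: "time_s": time; "qpos": joint angles; "joint_velocities": joint speeds; "effort": joint torques, N m; "tool_pos": TCP position; "tool_rot": TCP orientation; "force": force on the tool from outside, world axes, zero at the start; "wrist_torque": the same for the moment, N m; "grip_width": finger opening in m.
Only numpy, scipy, OpenCV 4.12 (cv2) and the standard library are available. Lean on these libraries where they do the work, as an engineer would, in place of code of your own. Each camera call takes 0.05 s, during which the arm holds its last target.

### The job

The pocket microscope stands at the back of one of the two tip-out bins, under the rack's top shelf: tip that bin fully forward by its handle, lift the microscope out and gently stand it upright on the light pad, centred over the slide between the two clips with the wide side of its foot along the slide. Then let go of it and tip the bin fully shut again. In the end both bins are shut with the other things still in them; do not push or knock over the bottle that stands between rack and pad.

Things in the scene. Friction and masses are not known exactly. Their poses are not given: they have to be found in the camera images.
- rack: grey steel rack of two tip-out bins, 370 mm wide (y), fixed. Origin on the table under the middle of the bins' pivot line (34 mm up); x from its front (robot side) to its back. Bin centres at y = +90 (left), -90 (right). Three cheeks 10 mm thick at y = 0, +-180: 60 high from x = -45, full height from x = 75 to 150. Top shelf z = 198 to 210 over x = 75 to 165 only; box and book on it up to z = 236.
- bin_left (a joint): hinge of the clear tip-out bin on the robot's left. 0 = shut and upright; grows as the bin tips forward (towards the robot) about its pivot; 0.56 rad = stop, fully forward. A friction pivot: let go fully forward it stays there; let go on the way it stays or slowly sinks shut, so it must be guided home. The handle needs 2 to 4 N.
- bin_right (a joint): hinge of the clear tip-out bin on the robot's right. 0 = shut and upright; grows as the bin tips forward (towards the robot) about its pivot; 0.56 rad = stop, fully forward. A friction pivot: let go fully forward it stays there; let go on the way it stays or slowly sinks shut, so it must be guided home. The handle needs 2 to 4 N.
- bin_left_pivot (a point): middle of the left bin's pivot axis. Axes turn with the bin: y along the pivot, z up its walls, x from its front to its back (the rack's axes when shut). In these axes (mm), bin walls 3 thick, 160 clear inside in y: front wall outer face x = -35, top z = 163; back wall inner face x = 112, top z = 80; side walls' top falls from (x -15, z 160) to (x 115, z 80).
- bin_right_pivot (a point): the same point of the right bin, which is identical
- bin_left_handle (a point): middle of the left bin's handle: a round grey bar 11 mm thick, 90 mm long between its posts, along y, 45 mm in front of the bin's front wall; at (-80, 0, 158) mm in the axes of bin_left_pivot. Axes as bin_left_pivot.
- bin_right_handle (a point): the same point of the right bin's handle
- bin_left_slot (a point): middle of the floor of the left bin's rear slot, at (95, 0, -9) mm in the axes of bin_left_pivot, turning with the bin. The slot is 34 mm deep (x = 78 to 112), between the back wall and a low divider (x = 74 to 78) that stands 50 mm above the floor; the front compartment lies before the divider.
- bin_right_slot (a point): the same point of the right bin
- scope: pocket microscope, 112 mm tall, about 0.13 kg. Origin at the centre of its foot's underside, z up to the eyepiece. Clear foot 30 (x) x 40 (y) mm to z = 22; black flat-sided body 28 (x) x 38 (y), z = 22 to 88; eyepiece 28 to 34 mm across above; focus wheel 6 mm out on -x at z = 72. Starts in the rear slot of either bin, y along the pivot; tipped with the bin it leans on the divider.
- slide_case: grey upright plastic case 26 (x) x 36 (y) x 92 mm, in the rear slot of the other bin; stays there. Origin at the centre of its underside.
- jar: squat glass jar with white cap, 56 mm across, 56 mm high, loose in the front compartment of one bin; stays in its bin (it may slide there when the bin tips). Origin at the centre of its underside.
- tin: round metal tin, 60 mm across, 44 mm high, loose in the front compartment of the other bin; stays in its bin. Origin at the centre of its underside.
- pad: white light pad, fixed slab 90 (x) x 140 (y) x 12 mm on the robot's left. Origin at the centre of its underside. A glass slide 76 (y) x 26 (x) mm lies flush in its middle, reddish spot at its centre, its ends under two steel clips 12 mm wide that reach from 30 to 56 mm either side of the centre along y, 4 mm above the surface (screw heads 8 mm).
- pad_slide (a point): centre of the slide on the pad's top surface, 12 mm above the table; axes as the pad
- bottle: white plastic bottle, 58 mm across, 185 mm tall, loose, standing on the table between rack and pad. Origin at the centre of its underside.

How it is judged (in metres and radians):
On the way, in this order (a step that is already met when the one before it is completed fails the run):
1. the bin that holds the microscope is tipped fully forward (beyond 0.50 of 0.56 rad) with the microscope still in its rear slot (((value of joint bin_left above 0.5 rad and distance between scope and bin_left_slot below 0.055 m) or (value of joint bin_right above 0.5 rad and distance between scope and bin_right_slot below 0.055 m))), for 0.2 s.
2. the microscope stands upright on the slide, centred and in line, let go (horizontal distance between scope and pad_slide below 0.01 m and z of scope in the frame of pad_slide between -0.003 and 0.003 m and angle between scope's own z axis and vertical below 0.08 rad and angle between the y axis of scope and the y axis of pad, either way round below 0.21 rad and contact force between the fingers and scope below 0.1 N and linear speed of scope below 0.02 m/s), for 0.3 s.
At the end, for the whole second after the job is handed in: Microscope released, at rest on the pad, upright within 4.5 degrees, within 10 mm of the slide's centre, wide side along the slide within 12 degrees (either way round); both bins shut within 0.05 rad; slide case, jar and tin still in their bins, within 70 mm of where they began (all of step 2 and value of joint each of bin_left, bin_right below 0.05 rad and distance of each of slide_case, jar, tin from where it was at the start of the episode below 0.07 m); the robot touches nothing.
It fails at once if the bottle is pushed more than 30 mm or tipped (distance of bottle from where it was at the start of the episode above 0.03 m or angle between bottle's own z axis and vertical above 0.35 rad).
It fails at once if the microscope is dropped on the pad (falls free at over 0.4 m/s, as from more than 8 mm) (distance between scope and pad_slide below 0.08 m and contact force between the fingers and scope below 0.1 N and linear speed of scope above 0.4 m/s).
It fails at once if the microscope is banged down on the pad (over 60 N) (contact force between scope and pad above 60 N).
It also fails if it takes over 64 s, if anything falls off the work surface, if the arm or the gripper's body presses on something with over 40 N, if the wrist force passes 120 N, or if a joint passes its speed limit or range.

## Working session

There is one attempt and no reset: what is moved stays moved. The work goes in short steps, Python scripts to look and compute and a tool call to move; the robot and the scene stay as the last step left them, time stands still between calls to the robot, and variables do not carry over. Pictures are saved under pics/ and viewed, and the job is handed in when it is done.

Besides the shell and the picture viewer there is one more tool, called after "Emit:" in YAML: its name, and indented under it one key for each argument. move_arm: Moves the arm, as the interface text tells. Its arguments: {"type":"object","properties":{"moves":{"type":"array","items":{"type":"array","items":{"type":"number"}}},"claw":{"type":"number"},"newtons":{"type":"number"}},"required":["moves"]}

```bash
ls; mkdir -p pics
python3 - <<'E'
from cell import env, read_camera, camera_info, job, models
import cv2,numpy as np
print(env.get_obs()); print(env.nose_length)
for c in ["scene","top","wrist"]:
    p,d=read_camera(c); cv2.imwrite(f"pics/{c}0.png",p[:,:,::-1]); np.save(f"/tmp/{c}d.npy",d)
    i=camera_info(c); print(c,i)
E
```

```text
pics
{'time_s': 0.0, 'qpos': array([66.41103516, 18.43888207, -4.01640757, 83.17730974,  1.29462733,
       78.53965149, -3.25885112]), 'joint_velocities': array([ 0.00553923, -0.00829548, -0.02410047, -0.10793869, -0.03493562,
        0.06371026,  0.06588025]), 'effort': array([ 1.40073048e-04, -4.91288352e+01, -4.03785277e-01, -3.12525558e+01,
       -6.38705771e-02,  4.37966001e-02,  1.70072376e-04]), 'tool_pos': array([ 0.26822461, -0.59147769,  0.23244252]), 'tool_rot': array([-9.01106146e+01, -5.18341198e-03, -1.55599321e+02]), 'force': array([0.89764394, 0.31550582, 0.09121384]), 'wrist_torque': array([ 0.03732575,  0.06822009, -0.03371692]), 'grip_width': 0.08722566703766256}
0.011
scene {'fx': 502.7752948309918, 'fy': 502.7752948309918, 'cx': 283.5984801023292, 'cy': 209.34980232890788, 'R': array([[ 0.70522416, -0.70898206,  0.00182389],
       [-0.64460859, -0.64225875, -0.4147089 ],
       [ 0.29519258,  0.29128704, -0.90995231]]), 't': array([-0.40524031,  0.49424231,  1.07487086])}
top {'fx': 416.46202932511125, 'fy': 416.46202932511125, 'cx': 276.1239720057464, 'cy': 209.70516539678104, 'R': array([[-0.00876258, -0.99994133, -0.00636854],
       [-0.98773134,  0.00964827, -0.1558644 ],
       [ 0.1559167 ,  0.00492464, -0.98775793]]), 't': array([0.08125407, 0.62276457, 1.02422324])}
wrist {'fx': 352.4134720618845, 'fy': 352.4134720618845, 'cx': 282.9057142086978, 'cy': 209.42269071724945, 'R': array([[ 0.41242769, -0.91098966, -0.00111288],
       [-0.86961016, -0.39405757,  0.29748411],
       [-0.27144349, -0.12172291, -0.95472612]]), 't': array([-0.64876111, -0.03554208,  0.39215493])}
```

View pics/scene0.png

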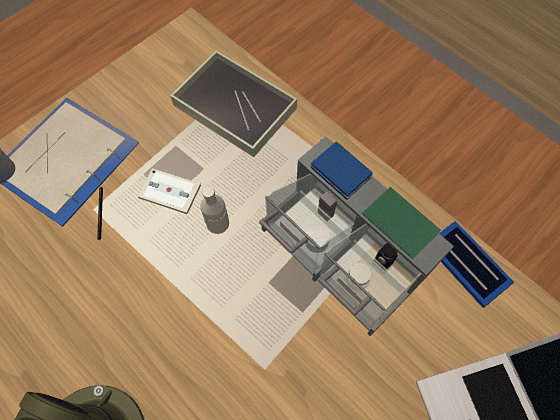

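View pics/top0.png

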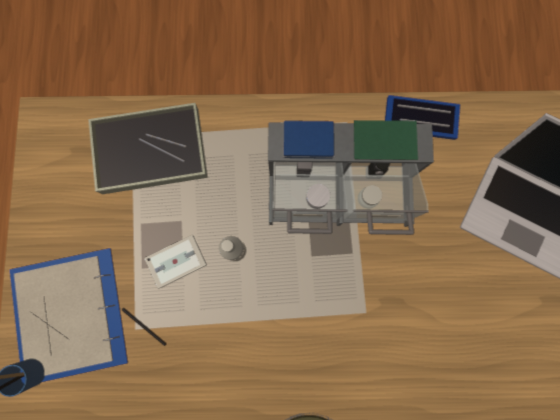

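Run:
```python
from cell import env, read_camera, camera_info, job, models
import cv2,numpy as np
for c in ["scene","top"]:
    read_camera(c)
    for n in ["scope","slide_case","jar","tin","pad_slide","pad","bottle","bin_left_handle","bin_right_handle","bin_left_slot","bin_right_slot","rack"]:
        try: r=models.spot_in(n,c)
        except Exception as e: print(n,e); continue
        print(c,n,[(np.round(a["point"],4).tolist(),round(a["score"],2)) for a in r[:2]])
print(env.get_obs()['time_s'])
```

```text
scene scope [([0.7074, -0.1847, 0.1134], 0.66)]
scene slide_case [([0.7207, -0.0062, 0.1096], 0.59)]
scene jar [([0.6529, -0.1637, 0.0836], 0.69)]
scene tin [([0.6617, -0.0281, 0.0721], 0.72)]
scene pad_slide [([0.494, 0.3384, 0.0122], 0.88), ([0.6643, 0.0178, 0.0979], 0.54)]
scene pad [([0.4903, 0.3364, 0.011], 0.86)]
scene bottle [([0.5151, 0.1701, 0.1173], 0.98), ([0.6623, 0.0191, 0.0913], 0.51)]
scene bin_left_handle [([0.6639, 0.0195, 0.0958], 0.57)]
scene bin_right_handle [([0.6681, -0.1869, 0.0758], 0.92), ([0.666, 0.0215, 0.096], 0.56)]
scene bin_left_slot [([0.6626, 0.0213, 0.0928], 0.62)]
scene bin_right_slot [([0.6713, -0.1843, 0.0747], 0.67)]
scene rack [([0.7074, -0.1006, 0.1716], 0.87), ([0.67, -0.1844, 0.077], 0.26)]
top scope [([0.7118, -0.1749, 0.1062], 0.53)]
top slide_case [([0.7138, 0.003, 0.1144], 0.75)]
top jar [([0.6534, -0.1626, 0.085], 0.96)]
top tin [([0.6546, -0.0295, 0.0666], 0.64), ([0.6522, -0.2164, 0.0763], 0.19)]
top pad_slide [([0.5003, 0.3405, 0.0127], 0.6)]
top pad [([0.4948, 0.341, 0.0137], 0.81)]
top bottle [([0.5183, 0.1735, 0.128], 0.92)]
top bin_left_handle [([0.6662, -0.0008, 0.0439], 0.82)]
top bin_right_handle [([0.651, -0.2159, 0.0727], 0.93)]
top bin_left_slot [([0.6664, 0.0006, 0.048], 0.61), ([0.6538, -0.2139, 0.0717], 0.51)]
top bin_right_slot [([0.6539, -0.2133, 0.0757], 0.89), ([0.6666, 0.0045, 0.0459], 0.68)]
top rack [([0.707, -0.0989, 0.1946], 0.65)]
1.45
```

```bash
python3 - <<'E'
import cv2,numpy as np
a=cv2.imread("pics/top0.png"); cv2.imwrite("pics/topz.png",cv2.resize(a[110:250,255:440],None,fx=4.2,fy=4.2,interpolation=cv2.INTER_CUBIC))
a=cv2.imread("pics/scene0.png"); cv2.imwrite("pics/scz.png",cv2.resize(a[130:340,250:460],None,fx=2.8,fy=2.8,interpolation=cv2.INTER_CUBIC))
a=cv2.imread("pics/top0.png"); cv2.imwrite("pics/padz.png",cv2.resize(a[220:300,130:250],None,fx=6,fy=6,interpolation=cv2.INTER_CUBIC))
E
cat > h.py <<'E'
import numpy as np
from cell import camera_info
def w(c,u,v,d,i=None):
    i=i or camera_info(c)
    p=np.stack([(u-i['cx'])/i['fx']*d,(v-i['cy'])/i['fy']*d,d],-1)
    return (p-i['t'])@i['R']
def proj(c,X,i=None):
    i=i or camera_info(c); q=np.atleast_2d(X)@i['R'].T+i['t']
    return np.stack([q[:,0]/q[:,2]*i['fx']+i['cx'],q[:,1]/q[:,2]*i['fy']+i['cy']],-1)
E
python3 - <<'E'
from h import *
for c in ["top","scene"]:
    d=np.load(f"/tmp/{c}d.npy"); v,u=np.mgrid[0:420,0:560]
    P=w(c,u,v,d); np.save(f"/tmp/{c}P.npy",P)
    # rack shelf pts
    m=(d>0)&(P[...,0]>.45)&(P[...,0]<.72)&(abs(P[...,1]+.09)<.25)&(P[...,2]>.17)
    Q=P[m]; print(c,len(Q),Q.min(0),Q.max(0))
    H,_,_=np.histogram2d(Q[:,0],Q[:,1],bins=[np.arange(.5,.73,.01),np.arange(-.3,.13,.02)]); print(H.astype(int))
E
```

```text
top 2968 [ 0.54348355 -0.27701736  0.17002435] [0.71999982 0.09241644 0.23878762]
[[ 0  0  0  0  0  0  0  0  0  0  0  0  0  0  0  0  0  0  0  0  0]
 [ 0  0  0  0  0  0  0  0  0  0  0  0  0  0  0  0  0  0  0  0  0]
 [ 0  0  0  0  0  0  0  0  0  0  0  0  0  0  0  0  0  0  0  0  0]
 [ 0  0  0  0  0  0  0  0  0  0  0  0  0  0  0  0  0  0  0  0  0]
 [ 0  0  0 11 30 23 18 20  9  0  0  0  7 18 13  2  0  0  0  0  0]
 [ 0  0  0 17 20 18 28 27 23  0  0  0 16 28 30 42 45 29  0  0  0]
 [ 0  0  0 17  5  0  0  0 22  0  0  0 18  3  0  0  0 20  0  0  0]
 [ 0  0  0 19  2  0  0  0 20  0  0  0 22  0  0  0  0 20  0  0  0]
 [ 0  0  0 21  2  0  0  1 20  0  0  0 16  3  0  0  0 24  0  0  0]
 [ 0  7 32 35 31 28 27 27 36 27 10 25 33 25 19 18 17 32 10  0  0]
 [ 0 15  7  0  0  0  0  0  0  6 26  9  9  9  9  9 10 11 17  6  0]
 [ 0 13  3  0  0  0  0  0  0  0 25  0  0  0  0  0  0  0  6  4  0]
 [ 0 14  3  0  0  0  0  0  0  2 18  0  0  0  0  0  0  0  4  4  0]
 [ 0 12  0  0  0  0  0  0  0  2 17  0  0  0  0  0  0  0  4  4  0]
 [ 0  6  0  0  0  0  0  0  0  2  9  0  0  0  0  0  0  0  4  4  0]
 [ 0  1  0  0  0  0  0  0  0
[... 1271 characters left out ...]
 0  0 33  3  0  0  0  0  0  0  2 20  0]
 [ 0  8  0  0  0  0  0  0  0  1 24  2  0  0  0  0  0  0  3 15  0]
 [ 0  8  0  0  0  0  0  0  0  2 17  1  0  0  0  0  0  0  5 11  0]
 [ 0  6  0  0  0  0  0  0  0  1 15  0  0  0  0  0  0  0  6  7  0]
 [ 0  2  0  0  0  0  0  0  0  0  6  0  0  0  0  0  0  0  1  3  0]
 [ 0  0  0  0  0  0  0  0  0  0  0  0  0  0  0  0  0  0  0  2  0]
 [ 0  0  0  0  0  0  0  0  0  0  0  0  0  0  0  0  0  0  0  0  0]
 [ 0  0  0  0  0  0  0  0  0  0  0  0  0  0  0  0  0  0  0  0  0]
 [ 0  2  0  0  0  0  0  0  0  0  0  0  0  0  0  0  0  0  0  0  0]
 [ 0 78 57 78 80 75 72 72 61 58 62 30 31 25 27 22 19 16 12 19  0]
 [ 0 41 45 46 48 48 45 44 43 49 42 39 75 84 79 81 84 73 40 45  0]]
```

View pics/topz.png

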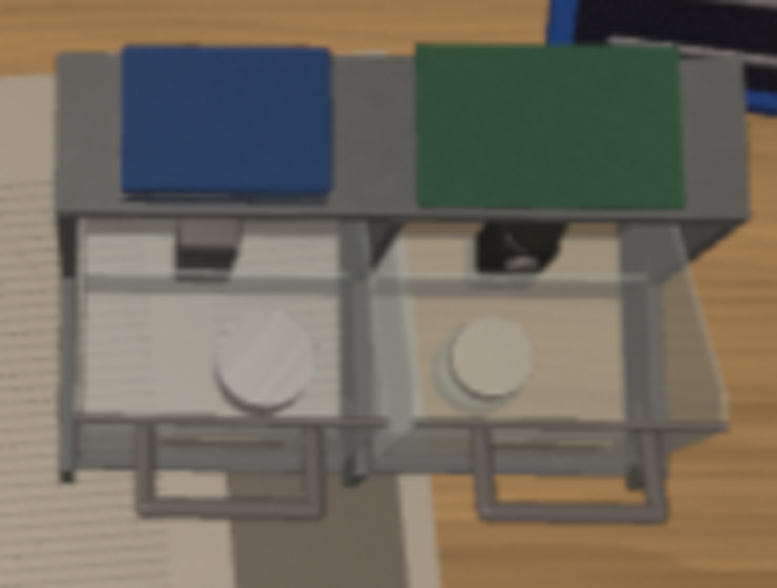

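View pics/scz.png

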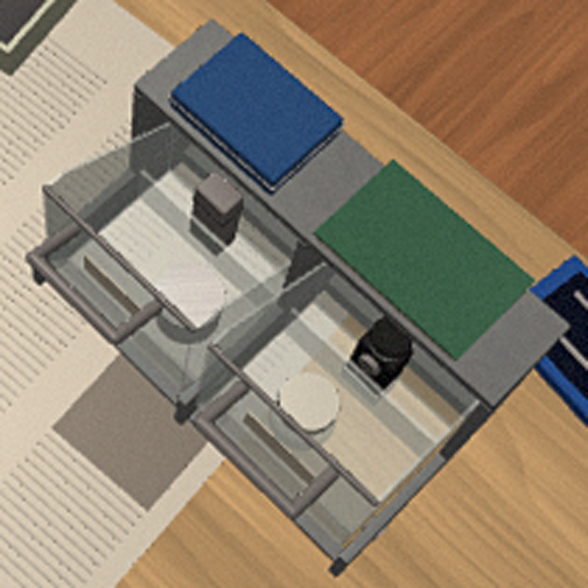

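View pics/padz.png

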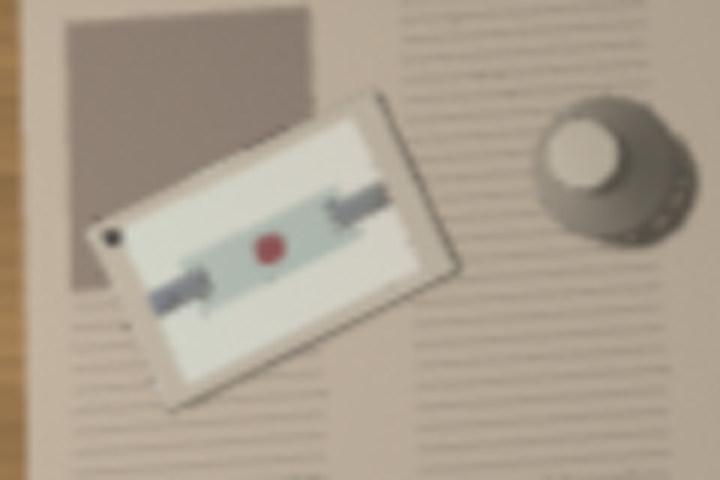

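Run:
```python
from h import *
for c in ["top","scene"]:
    P=np.load(f"/tmp/{c}P.npy"); 
    X=P.reshape(-1,3); Z=X[:,2]
    for nm,lo,hi in [("R",-.25,-.13),("L",-.05,.06)]:
        m=(X[:,0]>.535)&(X[:,0]<.57)&(X[:,1]>lo)&(X[:,1]<hi)&(Z>.185)&(Z<.215)
        q=X[m]; s=np.polyfit(q[:,1],q[:,0],1); print(c,nm,"bar mean x",q.mean(0), np.degrees(np.arctan(s[0])),'top z',np.percentile(q[:,2],[50,95]), 'y ext',)
        m=(X[:,0]>.54)&(X[:,0]<.588)&(X[:,1]>lo-.05)&(X[:,1]<hi+.05)&(Z>.18)&(Z<.215); q=X[m]
        print('  post y ext',np.percentile(q[:,1],[1,99]))
        m=(X[:,0]>.588)&(X[:,0]<.61)&(X[:,1]>lo)&(X[:,1]<hi)&(Z>.185)&(Z<.215);q=X[m]; s=np.polyfit(q[:,1],q[:,0],1);print('  wall',q.mean(0),np.degrees(np.arctan(s[0])))
    m=(X[:,0]>.69)&(X[:,0]<.82)&(Z>.2)&(Z<.216)&(abs(X[:,1]+.09)<.22); q=X[m]
    print('shelf y',np.percentile(q[:,1],[.5,99.5]), q[:,2].mean())
    ys=np.arange(-.265,.09,.01); fx=[q[abs(q[:,1]-y)<.005][:,0].min() if (abs(q[:,1]-y)<.005).any() else np.nan for y in ys]; fx=np.array(fx); k=~np.isnan(fx); s=np.polyfit(ys[k],fx[k],1); print('front edge',np.degrees(np.arctan(s[0])),np.polyval(s,-.09), np.round(fx,3))
```

```text
top R bar mean x [ 0.55236186 -0.18075859  0.19443969] 0.8123723424738639 top z [0.19480054 0.19792482] y ext
  post y ext [-0.22852809 -0.1291439 ]
  wall [ 0.59555564 -0.19251856  0.19500068] 0.719987710035325
top L bar mean x [0.55531378 0.00056228 0.19455819] 1.393974060799721 top z [0.19475387 0.19757332] y ext
  post y ext [-0.04895588  0.05102905]
  wall [0.59891364 0.00340036 0.19395693] 0.3918416028888459
shelf y [-0.27701736  0.09170888] 0.2087591180019247
front edge 1.2155131851112662 0.7064373951832265 [0.703 0.703 0.704 0.703 0.703 0.704 0.704 0.704 0.704 0.704 0.705 0.705
 0.705 0.706 0.706 0.706 0.706 0.706 0.706 0.707 0.707 0.708 0.707 0.708
 0.708 0.708 0.708 0.708 0.709 0.709 0.709 0.709 0.71  0.71  0.71  0.71 ]
scene R bar mean x [ 0.55074946 -0.18229118  0.19698709] -0.04398780123511245 top z [0.19722969 0.20063919] y ext
  post y ext [-0.22814633 -0.12863952]
  wall [ 0.59390803 -0.18822997  0.19499519] 1.1429628667562461
scene L bar mean x [ 5.54059241e-01 -3.87127227e-04  1.97597901e-01] 0.5833402650573347 top z [0.19779477 0.20122555] y ext
  post y ext [-0.04877544  0.05062388]
  wall [0.59759201 0.00165659 0.19434362] 1.7731337875180455
shelf y [-0.27692114  0.09144958] 0.21110315761159
front edge 1.386401517641783 0.704662468964459 [0.699 0.702 0.702 0.701 0.701 0.702 0.702 0.702 0.702 0.703 0.703 0.704
 0.703 0.704 0.704 0.704 0.704 0.705 0.705 0.705 0.704 0.705 0.705 0.706
 0.707 0.707 0.707 0.707 0.707 0.707 0.708 0.708 0.709 0.708 0.709 0.709]
```

Run:
```python
from h import *
import cv2
from scipy.spatial.transform import Rotation as Ro
i=camera_info('wrist'); C=-i['R'].T@i['t']
from cell import env
o=env.get_obs(); T=Ro.from_euler('xyz',o['tool_rot'],degrees=True).as_matrix()
print('cam in tool',T.T@(C-o['tool_pos']),'axis',T.T@i['R'][2])
for c in ["top","scene"]:
    P=np.load(f"/tmp/{c}P.npy"); im=cv2.imread(f"pics/{c}0.png")
    hsv=cv2.cvtColor(im,cv2.COLOR_BGR2HSV).astype(int)
    m=(abs(P[...,0]-.49)<.03)&(abs(P[...,1]-.34)<.03)&((hsv[...,0]<10)|(hsv[...,0]>170))&(hsv[...,1]>60)
    print(c,'spot',P[m].mean(0),m.sum())
    # slab: height
    m=(abs(P[...,0]-.49)<.11)&(abs(P[...,1]-.34)<.11)&(P[...,2]>.006)&(P[...,2]<.03)
    q=(P[m][:,:2]*1000).astype(np.float32)
    print('pad',cv2.minAreaRect(q),P[m][:,2].mean())
    m=(abs(P[...,0]-.515)<.06)&(abs(P[...,1]-.17)<.06)&(P[...,2]>.03)
    print('bottle',P[m].min(0),P[m].max(0), P[m][P[m][:,2]>.17].mean(0))
```

```text
cam in tool [-0.08234393 -0.15156069 -0.00057821] axis [2.97409127e-01 9.54750115e-01 1.70944055e-04]
top spot [0.49553008 0.34313999 0.01172154] 15
pad ((504.2959289550781, 347.431396484375), (216.76051330566406, 161.45516967773438), 12.763715744018555) 0.011343219367136307
bottle [0.49461411 0.15509018 0.03140811] [0.55069233 0.21254861 0.18904448] [0.52310628 0.18364193 0.18348694]
scene spot [0.49501964 0.34402801 0.01482645] 16
pad ((490.2080993652344, 340.53424072265625), (218.58433532714844, 217.1895751953125), 0.6474833488464355) 0.013106160947118507
bottle [0.49316763 0.15431156 0.03035842] [0.54969201 0.21382948 0.19147216] [0.52174454 0.18331562 0.18486237]
```

Run:
```python
from h import *
import cv2
i=camera_info('top'); C=-i['R'].T@i['t']
def ray(u,v,z):
    d=i['R'].T@np.array([(u-i['cx'])/i['fx'],(v-i['cy'])/i['fy'],1]); return (C+d*(z-C[2])/d[2])
im=cv2.imread("pics/top0.png"); hsv=cv2.cvtColor(im,cv2.COLOR_BGR2HSV)
print(hsv[262:263,140:210,:].tolist()[0][::4])
pts=[(88,235),(380,90),(460,268),(170,408),(270,248),(193,285),(350,208)]
W=[ray(x/6+130-.42,y/6+220-.42,.012) for x,y in pts]
for p in W: print(np.round(p,4))
W=np.array(W)
for a,b in [(0,1),(3,2),(5,6)]:
    d=W[a]-W[b]; print(np.degrees(np.arctan2(-d[0],d[1])),np.linalg.norm(d))
for a,b in [(0,3),(1,2)]:
    d=W[a]-W[b]; print(np.degrees(np.arctan2(d[1],d[0])),np.linalg.norm(d))
print(W[:4].mean(0))
```

```text
[[17, 45, 191], [14, 47, 145], [18, 38, 189], [33, 15, 209], [35, 15, 210], [38, 15, 206], [54, 14, 187], [57, 14, 184], [12, 27, 160], [1, 79, 146], [57, 14, 182], [36, 13, 195], [26, 17, 208], [24, 18, 208], [22, 18, 209], [18, 36, 185], [20, 37, 160], [17, 44, 174]]
[0.5025 0.4228 0.012 ]
[0.5649 0.2964 0.012 ]
[0.4867 0.2597 0.012 ]
[0.4277 0.3843 0.012 ]
[0.4961 0.343  0.012 ]
[0.4804 0.3761 0.012 ]
[0.5132 0.3084 0.012 ]
26.27330881911236 0.1410018521217815
25.335012907200905 0.13778870118436642
25.846164710940716 0.07523511610341618
27.298383088370787 0.08409921994791035
25.127378834505947 0.08635940815032067
[0.49543128 0.34081689 0.012     ]
```

```bash
cat >> h.py <<'E'
from scipy.spatial.transform import Rotation as Ro
def down(yaw,tilt=0):
    """tool pointing down with yaw; then tilt (deg) about world-yawed axis: tool-up leans toward -tool x(horizontal)"""
    z=Ro.from_euler('z',yaw,degrees=True).as_matrix()
    return z@Ro.from_euler('y',-tilt,degrees=True).as_matrix()@Ro.from_euler('x',-90,degrees=True).as_matrix()
def row(p0,R0,p1,R1):
    s=R0.T@(np.array(p1)-np.array(p0))*1000; r=Ro.from_matrix(R0.T@R1).as_rotvec(degrees=True)
    return np.round(np.r_[s,r],1).tolist()
E
python3 - <<'E'
from h import *
R0=Ro.from_euler('xyz',[-90,0,-155.6],degrees=True).as_matrix()
print(row([.268,-.592,.234],R0,[.5502,-.1787,.27],down(-91)))
E
```

```text
[-427.7, -36.0, -259.8, 0.0, -64.6, 0.0]
```

Emit:
move_arm:
  moves:
    - [-427.7, -36, -259.8, 0, -64.6, 0]
    - [-427.7, -36, -259.8, 0, -64.6, 0]
    - [-427.7, -36, -259.8, 0, -64.6, 0]
    - [-427.7, -36, -259.8, 0, -64.6, 0]
    - [-427.7, -36, -259.8, 0, -64.6, 0]
    - [-427.7, -36, -259.8, 0, -64.6, 0]
    - [-427.7, -36, -259.8, 0, -64.6, 0]
    - [-427.7, -36, -259.8, 0, -64.6, 0]
    - [-427.7, -36, -259.8, 0, -64.6, 0]
    - [-427.7, -36, -259.8, 0, -64.6, 0]
    - [-427.7, -36, -259.8, 0, -64.6, 0]
    - [-427.7, -36, -259.8, 0, -64.6, 0]
    - [-427.7, -36, -259.8, 0, -64.6, 0]
    - [-427.7, -36, -259.8, 0, -64.6, 0]
    - [-427.7, -36, -259.8, 0, -64.6, 0]
    - [-427.7, -36, -259.8, 0, -64.6, 0]
  claw: 40
  newtons: 15

```text
time_s: 2.78
tool_pos: [0.5498, -0.1806, 0.2693]
tool_rot: [-90.0, -0.1, -91.2]
force: [-0.4, 0.8, 0.3]
grip_width: 0.0403
```

Run:
```python
from h import *
from cell import *
import cv2
i=camera_info('wrist')
p,d=read_camera('wrist'); cv2.imwrite("pics/w1.png",p[:,:,::-1])
v,u=np.mgrid[0:420,0:560]; P=w('wrist',u,v,d,i).reshape(-1,3)
o=env.get_obs(); print(o['tool_pos'],o['tool_rot'],o['qpos'],o['time_s'],o['force'])
X=P
m=(X[:,0]>.535)&(X[:,0]<.57)&(X[:,1]>-.21)&(X[:,1]<-.14)&(X[:,2]>.18)&(X[:,2]<.21)
print(m.sum(),X[m].mean(0),X[m].max(0),X[m].min(0))
```

```text
[ 0.54977347 -0.18074985  0.26931328] [-9.00399362e+01 -4.41823873e-02 -9.11829047e+01] [ 40.66425806  10.73592794 -28.7399464   89.69930148   5.2559151
  80.93030617  10.33236204] 2.8333 [ 0.06552272 -0.15272151 -1.01135645]
1566 [ 0.54884667 -0.17384266  0.19676282] [ 0.55448908 -0.14000119  0.19990312] [ 0.5427693  -0.20993722  0.19169776]
```

View pics/w1.png

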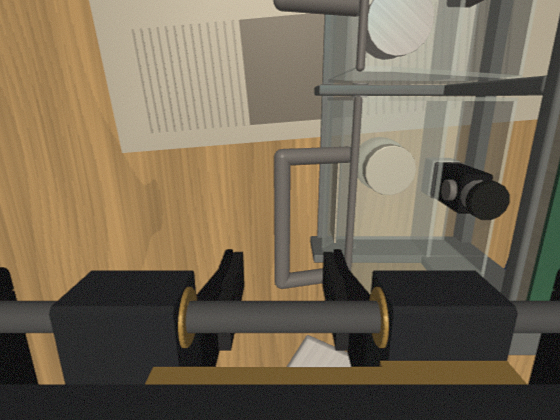

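Emit:
move_arm:
  moves:
    - [0, 40, 0, 0, 0, 0]
    - [0, 70, 0, 0, 0, 0]
    - [0, 85, 0, 0, 0, 0]
    - [0, 86, 0, 0, 0, 0]
    - [0, 86, 0, 0, 0, 0]

```text
time_s: 3.25
tool_pos: [0.5496, -0.18, 0.1829]
tool_rot: [-90.1, 0.0, -91.1]
force: [-0.5, 0.2, -0.2]
grip_width: 0.0397
```

Emit:
move_arm:
  moves:
    - [0, 0, 0, 0, 0, 0]
    - [0, 0, 0, 0, 0, 0]
    - [0, 0, 0, 0, 0, 0]
    - [0, 0, 0, 0, 0, 0]
    - [0, 0, 0, 0, 0, 0]
    - [0, 0, 0, 0, 0, 0]
    - [0, 0, 0, 0, 0, 0]
    - [0, 0, 0, 0, 0, 0]
  claw: 5
  newtons: 15

```text
time_s: 3.92
tool_pos: [0.5491, -0.1788, 0.1841]
tool_rot: [-90.2, -0.0, -91.0]
force: [-5.5, 0.7, 5.3]
grip_width: 0.0102
```

Run:
```python
from h import *
import numpy as np
# arc: tool z along rack x (down=-y tool is up). 
for f in np.linspace(0,1,17)[1:]:
    s=f*f*(3-2*f); a=s*np.radians(33.0)
    x,z=-80,158
    X=x*np.cos(a)-z*np.sin(a)-x; Z=x*np.sin(a)+z*np.cos(a)-z
    print([0,round(-Z,1),round(X,1),0,0,0],end=', ')
```

```text
[0, np.float64(0.5), np.float64(-1.0), 0, 0, 0], [0, np.float64(2.0), np.float64(-3.9), 0, 0, 0], [0, np.float64(4.5), np.float64(-8.3), 0, 0, 0], [0, np.float64(7.8), np.float64(-13.9), 0, 0, 0], [0, np.float64(12.1), np.float64(-20.3), 0, 0, 0], [0, np.float64(17.1), np.float64(-27.3), 0, 0, 0], [0, np.float64(22.9), np.float64(-34.5), 0, 0, 0], [0, np.float64(29.2), np.float64(-41.6), 0, 0, 0], [0, np.float64(35.9), np.float64(-48.3), 0, 0, 0], [0, np.float64(42.8), np.float64(-54.5), 0, 0, 0], [0, np.float64(49.5), np.float64(-59.9), 0, 0, 0], [0, np.float64(55.7), np.float64(-64.5), 0, 0, 0], [0, np.float64(61.1), np.float64(-68.2), 0, 0, 0], [0, np.float64(65.3), np.float64(-70.9), 0, 0, 0], [0, np.float64(68.1), np.float64(-72.6), 0, 0, 0], [0, np.float64(69.1), np.float64(-73.1), 0, 0, 0],
```

Emit:
move_arm:
  moves:
    - [0, 0.5, -1, 0, 0, 0]
    - [0, 2, -3.9, 0, 0, 0]
    - [0, 4.5, -8.3, 0, 0, 0]
    - [0, 7.8, -13.9, 0, 0, 0]
    - [0, 12.1, -20.3, 0, 0, 0]
    - [0, 17.1, -27.3, 0, 0, 0]
    - [0, 22.9, -34.5, 0, 0, 0]
    - [0, 29.2, -41.6, 0, 0, 0]
    - [0, 35.9, -48.3, 0, 0, 0]
    - [0, 42.8, -54.5, 0, 0, 0]
    - [0, 49.5, -59.9, 0, 0, 0]
    - [0, 55.7, -64.5, 0, 0, 0]
    - [0, 61.1, -68.2, 0, 0, 0]
    - [0, 65.3, -70.9, 0, 0, 0]
    - [0, 68.1, -72.6, 0, 0, 0]
    - [0, 69.1, -73.1, 0, 0, 0]
    - [0, 69.1, -73.1, 0, 0, 0]
    - [0, 69.1, -73.1, 0, 0, 0]
    - [0, 69.1, -73.1, 0, 0, 0]

```text
time_s: 5.5
tool_pos: [0.4774, -0.1772, 0.1144]
tool_rot: [-90.0, 0.0, -91.0]
force: [-2.7, 2.4, 4.7]
grip_width: 0.0104
```

Run:
```python
from h import *
from cell import *
import cv2
p,d=read_camera('top'); cv2.imwrite("pics/t2.png",cv2.resize(p[110:250,255:440,::-1],None,fx=4.2,fy=4.2)); np.save('/tmp/t2.npy',d)
o=env.get_obs(); print(o['tool_pos'],o['tool_rot'],o['qpos'],o['time_s'],o['force'])
```

```text
[ 0.47739952 -0.17722878  0.11443702] [-9.00381977e+01  1.45385311e-02 -9.09923536e+01] [ 43.6431005    8.55633685 -28.0895856  110.30366483   4.53533661
  62.25026077  12.70870068] 5.55 [-1.78154979  2.13913833  5.24376927]
```

View pics/t2.png

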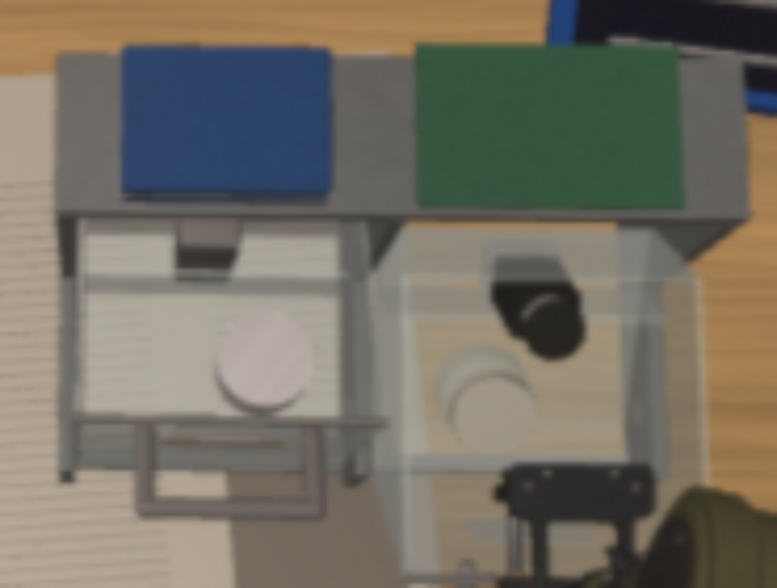

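Emit:
move_arm:
  moves:
    - [0, 0, 0, 0, 0, 0]
    - [0, 0, 0, 0, 0, 0]
    - [0, 0, 0, 0, 0, 0]
    - [0, -20, 0, 0, 0, 0]
    - [0, -50, 0, 0, 0, 0]
    - [0, -90, 0, 0, 0, 0]
    - [0, -130, 0, 0, 0, 0]
    - [0, -170, 0, 0, 0, 0]
    - [0, -190, 0, 0, 0, 0]
    - [0, -190, 0, 0, 0, 0]
  claw: 22

```text
time_s: 6.38
tool_pos: [0.4802, -0.1784, 0.31]
tool_rot: [-89.5, -0.3, -91.0]
force: [0.0, 0.2, -0.5]
grip_width: 0.0222
```

Run:
```python
from h import *
from cell import *
o=env.get_obs(); print(o['tool_pos'],o['tool_rot'],o['time_s'])
print(row(o['tool_pos'],Ro.from_euler('xyz',o['tool_rot'],degrees=True).as_matrix(),[.60,-.18,.28],down(-1.1,17)))
print(down(0,17)@[0,1,0])
```

```text
[ 0.48022841 -0.1784001   0.310025  ] [-89.47297201  -0.25511061 -91.01545195] 6.3833
[-0.7, 31.1, 119.5, 13.1, -89.2, -12.7]
[ 2.92371705e-01  2.22044605e-16 -9.56304756e-01]
```

Emit:
move_arm:
  moves:
    - [0, 0, 20, 2.6, -18, -2.5]
    - [-0.7, 10, 40, 5.2, -36, -5.1]
    - [-0.7, 31, 80, 7.9, -54, -7.6]
    - [-0.7, 31, 119, 10.5, -71, -10.2]
    - [-0.7, 31, 119, 13.1, -89.2, -12.7]
    - [-0.7, 31, 119, 13.1, -89.2, -12.7]
    - [-0.7, 31, 119, 13.1, -89.2, -12.7]
    - [-0.7, 31, 119, 13.1, -89.2, -12.7]
    - [-0.7, 31, 119, 13.1, -89.2, -12.7]
    - [-0.7, 31, 119, 13.1, -89.2, -12.7]
    - [-0.7, 31, 119, 13.1, -89.2, -12.7]
    - [-0.7, 31, 119, 13.1, -89.2, -12.7]
    - [-0.7, 31, 119, 13.1, -89.2, -12.7]
    - [-0.7, 31, 119, 13.1, -89.2, -12.7]
    - [-0.7, 31, 119, 13.1, -89.2, -12.7]
    - [-0.7, 31, 119, 13.1, -89.2, -12.7]
    - [-0.7, 31, 119, 13.1, -89.2, -12.7]
  claw: 64

```text
time_s: 7.8
tool_pos: [0.5967, -0.1784, 0.2731]
tool_rot: [-89.7, -16.4, -1.2]
force: [0.2, 0.3, 0.5]
grip_width: 0.0642
```

Run:
```python
from h import *
from cell import *
import cv2
o=env.get_obs(); print(o['tool_pos'],o['tool_rot'],o['qpos'],o['time_s'])
i=camera_info('wrist')
p,d=read_camera('wrist'); cv2.imwrite("pics/w3.png",p[:,:,::-1])
v,u=np.mgrid[0:420,0:560]; P=w('wrist',u,v,d,i); np.save('/tmp/w3P.npy',P)
r=models.cut_out('scope','wrist'); print([(x['score'],x['mask'].sum()) for x in r]); np.save('/tmp/w3m.npy',r[0]['mask'])
p,d=read_camera('top'); cv2.imwrite("pics/t3.png",p[:,:,::-1]); 
v,u=np.mgrid[0:420,0:560]; P=w('top',u,v,d); np.save('/tmp/t3P.npy',P)
p,d=read_camera('scene'); cv2.imwrite("pics/s3.png",p[:,:,::-1]); 
P=w('scene',u,v,d); np.save('/tmp/s3P.npy',P)
r=models.cut_out('scope','scene'); print([(x['score'],x['mask'].sum()) for x in r]);
if r: np.save('/tmp/s3m.npy',r[0]['mask'])
```

```text
[ 0.59674693 -0.17839596  0.27313773] [-89.68882077 -16.41652922  -1.22509625] [ 50.76210827   4.62531932 -35.52879227  97.37132026  -1.86899409
  63.0373718  105.13109231] 7.8
[(0.87, np.int64(1639))]
[]
```

View pics/w3.png

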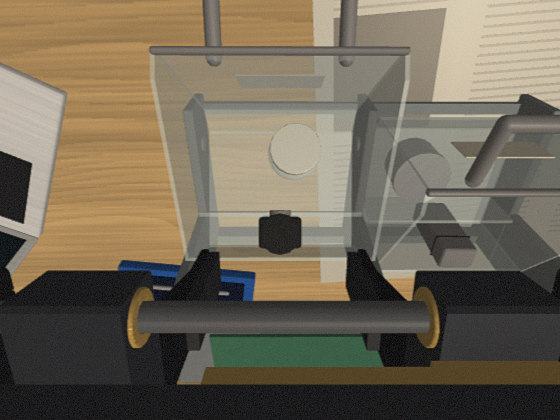

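View pics/s3.png

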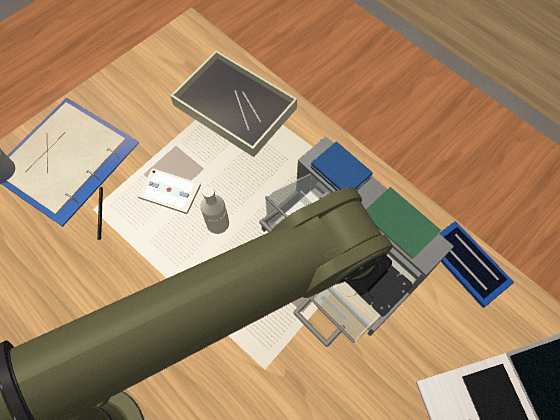

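Run:
```python
from h import *
import cv2
P=np.load('/tmp/w3P.npy'); m=np.load('/tmp/w3m.npy'); im=cv2.imread('pics/w3.png')
dark=(im.max(2)<60)
piv=np.array([.6302,-.1803,.034]); a=np.radians(32.1); psi=np.radians(-1.15)
Rz=Ro.from_euler('z',psi).as_matrix(); Rb=Rz@Ro.from_euler('y',-a).as_matrix()
q=P[m]; q=q[(q[:,2]>.03)&(q[:,2]<.3)]
b=(q-piv)@Rb*1000
print(len(b)); 
H=np.histogram(b[:,2],bins=np.arange(-20,140,10)); print(H)
for lo,hi in [(92,115),(70,92),(55,70),(40,55),(0,40)]:
    s=b[(b[:,2]>lo)&(b[:,2]<hi)]
    if len(s): print(lo,hi,len(s),'x',np.percentile(s[:,0],[2,50,98]).round(1),'y',np.percentile(s[:,1],[2,50,98]).round(1), 'z',np.percentile(s[:,2],[2,50,98]).round(1))
v,u=np.nonzero(m); print(u.min(),u.max(),v.min(),v.max())
c=im[190:270,230:340]; cv2.imwrite('pics/w3z.png',cv2.resize(c,None,fx=6,fy=6))
# world coords of front wall/back wall check: wall top edge
X=P.reshape(-1,3); bb=(X-piv)@Rb*1000
k=(abs(bb[:,1])<70)&(abs(bb[:,0]+33.5)<15)&(bb[:,2]>150)&(bb[:,2]<172); print('front wall top',np.median(bb[k],0),k.sum())
k=(abs(bb[:,1])<70)&(abs(bb[:,0]-76)<8)&(abs(bb[:,2]-41)<10); print('divider top',np.median(bb[k],0),k.sum())
```

```text
1633
(array([   0,   11,    0,    0,    3,    2,   19,    1,   25,  174,   72,
          0, 1326,    0,    0]), array([-20, -10,   0,  10,  20,  30,  40,  50,  60,  70,  80,  90, 100,
       110, 120, 130]))
92 115 1326 x [ 73.4  88.7 103.2] y [-15.6  -1.   14. ] z [102.8 104.6 106.1]
70 92 246 x [ 70.3  78.9 102.7] y [-19.7  -0.2  17.3] z [70.4 79.1 81.5]
55 70 26 x [ 70.9  73.2 111.5] y [-10.4   4.2   8.9] z [60.3 67.6 69.8]
40 55 19 x [75.2 77.2 99.1] y [-16.8   9.4  16. ] z [40.8 42.3 44.4]
0 40 5 x [111.4 111.4 111.5] y [-13.5  14.   16. ] z [24.1 24.4 31.1]
258 301 210 254
front wall top [-32.94217982  -0.17628434 162.0696027 ] 3475
divider top [75.28322134 10.49164643 41.9075783 ] 600
```

View pics/w3z.png

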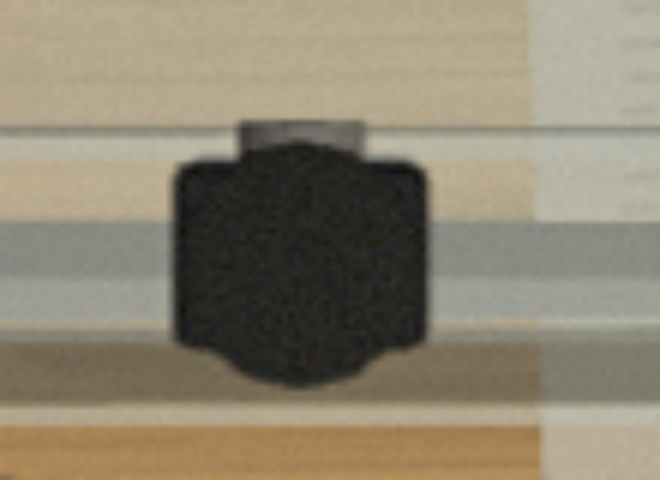

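Run:
```python
from h import *
import cv2
P=np.load('/tmp/w3P.npy'); m=np.load('/tmp/w3m.npy')
piv=np.array([.6302,-.1803,.034]); a=np.radians(32.1); psi=np.radians(-1.15)
Rb=Ro.from_euler('z',psi).as_matrix()@Ro.from_euler('y',-a).as_matrix()
b=(P[m]-piv)@Rb*1000; s=b[(b[:,2]>100)&(b[:,2]<110)]
A=np.c_[s[:,0],s[:,1],np.ones(len(s))]; c=np.linalg.lstsq(A,s[:,2],rcond=None)[0]; print('plane deg',np.degrees(np.arctan(c[:2])), s.mean(0))
t=(s[:,:2].max(0)+s[:,:2].min(0))/2; print(t,s[:,:2].ptp(0) if hasattr(s,'ptp') else np.ptp(s[:,:2],0))
tilt=np.arctan(c[0])
for tl in [np.degrees(tilt),3.5]:
    tl=np.radians(tl)
    top=np.array([88.5,-1,104.0]); ax=np.array([-np.sin(tl),0,np.cos(tl)])
    for h in (0,72,75):
        g=top-ax*(112-h); print(np.degrees(tl),h,g,piv+Rb@g/1000)
for h in [np.array([-35,80,157]),np.array([-15,80,160]),np.array([115,80,80])]: print(piv+Rb@h/1000)
```

```text
plane deg [ 2.64304343 -0.17645138] [ 88.48953407  -0.93545247 104.54373531]
[88.51136686 -1.02857873] [33.2977355  32.54961549]
2.6430434289078213 0 [93.66470656 -1.         -7.8808554 ] [ 0.71369641 -0.18297631  0.07709725]
2.6430434289078213 72 [90.34453806 -1.         64.04255164] [ 0.67267209 -0.18215279  0.13626081]
2.6430434289078213 75 [90.2061977  -1.         67.03936027] [ 0.67096274 -0.18211847  0.13872596]
3.5 0 [95.33743643 -1.         -7.79109742] [ 0.71506544 -0.18300379  0.07806217]
3.5 72 [90.94194158 -1.         64.07460806] [ 0.67316103 -0.1821626   0.13660542]
3.5 75 [90.75879596 -1.         67.06901246] [ 0.67141501 -0.18212755  0.13904473]
[ 0.51874953 -0.09804663  0.14839919]
[ 0.53409468 -0.09835467  0.16156853]
[ 0.68670167 -0.1014181   0.16288059]
```

Run:
```python
from h import *
from cell import *
o=env.get_obs(); p0=o['tool_pos']; R0=Ro.from_euler('xyz',o['tool_rot'],degrees=True).as_matrix()
R1=down(-1.15,18.5); d=R1@[0,1,0]; g=np.array([.6718,-.1821,.138])+.008*d; print(g)
for b in (.07,.04,.02,.005,0): print(row(p0,R0,g-b*d,R1))
```

```text
[ 0.67433793 -0.18215095  0.13041341]
[31.5, 89.2, -2.4, -0.3, -0.0, -2.1]
[32.6, 119.2, -2.6, -0.3, -0.0, -2.1]
[33.3, 139.2, -2.7, -0.3, -0.0, -2.1]
[33.8, 154.1, -2.7, -0.3, -0.0, -2.1]
[34.0, 159.1, -2.8, -0.3, -0.0, -2.1]
```

Emit:
move_arm:
  moves:
    - [15, 30, -2.4, -0.3, 0, -2.1]
    - [31.5, 60, -2.4, -0.3, 0, -2.1]
    - [31.5, 89, -2.4, -0.3, 0, -2.1]
    - [31.5, 89, -2.4, -0.3, 0, -2.1]
    - [31.5, 89, -2.4, -0.3, 0, -2.1]
    - [31.5, 89, -2.4, -0.3, 0, -2.1]

```text
time_s: 8.55
tool_pos: [0.6523, -0.182, 0.1983]
tool_rot: [-90.0, -18.6, -1.2]
force: [0.8, -0.5, 0.6]
grip_width: 0.0643
```

Run:
```python
from h import *
from cell import *
import cv2
o=env.get_obs(); p0=o['tool_pos']; R0=Ro.from_euler('xyz',o['tool_rot'],degrees=True).as_matrix(); print(p0,o['tool_rot'],o['force'])
p,d=read_camera('wrist'); cv2.imwrite("pics/w4.png",p[:,:,::-1])
R1=down(-1.15,18.5); d=R1@[0,1,0]; g=np.array([.6718,-.1821,.138])+.008*d
for b in (.07,.04,.02,.005,0): print(row(p0,R0,g-b*d,R1))
```

```text
[ 0.65231754 -0.18204712  0.19828781] [-90.04354423 -18.61340767  -1.17630483] [ 0.79077239 -0.53132379  0.6227213 ]
[-0.7, 1.4, 0.3, 0.1, -0.0, 0.1]
[-0.7, 31.4, 0.4, 0.1, -0.0, 0.1]
[-0.8, 51.4, 0.4, 0.1, -0.0, 0.1]
[-0.8, 66.4, 0.4, 0.1, -0.0, 0.1]
[-0.8, 71.4, 0.4, 0.1, -0.0, 0.1]
```

View pics/w4.png

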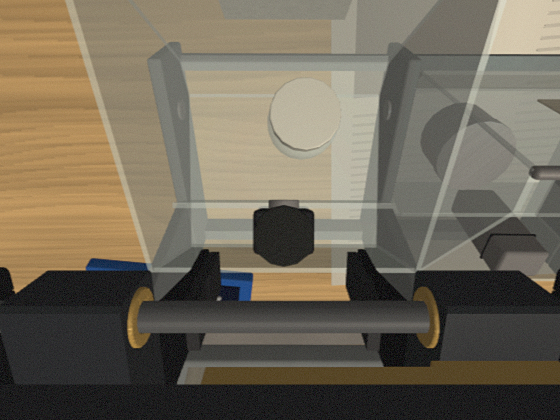

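Emit:
move_arm:
  moves:
    - [-0.7, 20, 0.3, 0, 0, 0]
    - [-0.7, 40, 0.3, 0, 0, 0]
    - [-0.7, 55, 0.3, 0, 0, 0]
    - [-0.8, 65, 0.3, 0, 0, 0]
    - [-0.8, 70, 0.3, 0, 0, 0]
    - [-0.8, 70, 0.3, 0, 0, 0]
    - [-0.8, 70, 0.3, 0, 0, 0]

```text
time_s: 9.18
tool_pos: [0.6737, -0.1822, 0.1311]
tool_rot: [-90.0, -18.6, -1.2]
force: [-0.1, 0.6, -0.4]
grip_width: 0.0636
```

Run:
```python
from h import *
from cell import *
import cv2
o=env.get_obs(); print(o['tool_pos'],o['tool_rot'],o['force'])
p,d=read_camera('wrist'); cv2.imwrite("pics/w5.png",p[:,:,::-1])
```

```text
[ 0.67374416 -0.18220838  0.1310703 ] [-90.037424   -18.58343198  -1.17059491] [-0.10633883  0.58180115 -0.43003377]
```

View pics/w5.png

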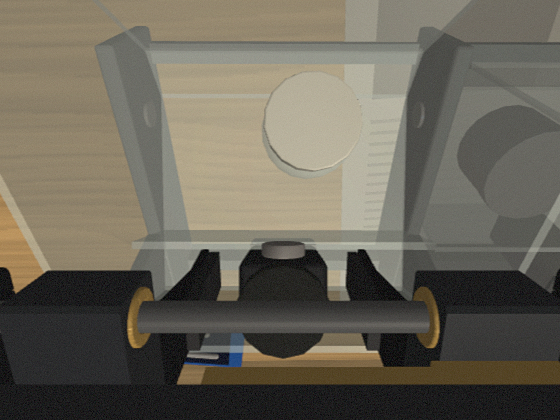

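Emit:
move_arm:
  moves:
    - [0, 0, 0, 0, 0, 0]
    - [0, 0, 0, 0, 0, 0]
    - [0, 0, 0, 0, 0, 0]
    - [0, 0, 0, 0, 0, 0]
    - [0, 0, 0, 0, 0, 0]
    - [0, 0, 0, 0, 0, 0]
    - [0, 0, 0, 0, 0, 0]
    - [0, 0, 0, 0, 0, 0]
  claw: 25
  newtons: 25

```text
time_s: 9.9
tool_pos: [0.6735, -0.1822, 0.1306]
tool_rot: [-90.0, -18.5, -1.2]
force: [-0.9, -0.6, 1.8]
grip_width: 0.0377
```

Emit:
move_arm:
  moves:
    - [-1, -4, 0, 0, 0, 0]
    - [-3, -11.5, 0, 0, 0, 0]
    - [-6, -23, 0, 0, 0, 0]
    - [-9, -35, 0, 0, 0, 0]
    - [-12, -47, 0, 0, 0, 0]
    - [-15, -58, 0, 0, 0, 0]
    - [-18, -70, 0, 0, 0, 0]
    - [-21, -82, 0, 0, 0, 0]
    - [-21, -82, 0, 0, 0, 0]
    - [-21, -82, 0, 0, 0, 0]

```text
time_s: 10.73
tool_pos: [0.6273, -0.1817, 0.2025]
tool_rot: [-90.1, -18.6, -1.2]
force: [1.2, 0.2, -0.9]
grip_width: 0.0378
```

```bash
cat > g.py <<'E'
from h import *
R1=Ro.from_euler('xyz',[-90,-18.5,-1.2],degrees=True).as_matrix(); p1=np.array([.6735,-.1822,.1306])
Rs=down(0,0)@np.eye(3); Rs=Ro.from_euler('z',-1.15,degrees=True).as_matrix()@Ro.from_euler('y',-35,degrees=True).as_matrix()
ps=np.array([.6718,-.1821,.138])-.074*Rs[:,2]
Rst=Rs.T@R1; pst=Rs.T@(p1-ps)
def tool(p,yaw):
    R=Ro.from_euler('z',yaw,degrees=True).as_matrix(); return p+R@pst, R@Rst
E
python3 - <<'E'
from g import *
from cell import *
import cv2
o=env.get_obs(); print(o['tool_pos'],o['tool_rot'],o['force'],o['grip_width'],o['time_s']); p0=o['tool_pos']; R0=Ro.from_euler('xyz',o['tool_rot'],degrees=True).as_matrix()
p,d=read_camera('wrist'); cv2.imwrite("pics/w6.png",p[:,:,::-1])
r=models.cut_out('jar','wrist'); print([x['score'] for x in r])
print('up',row(p0,R0,p0+np.array([-.02,0,.13]),R0))
for P,y in [((.60,-.16,.25),-1.15),((.56,.0,.25),0),((.52,.18,.25),15),((.4955,.342,.20),25.9)]:
    t=tool(np.array(P),y); print(P,t[0],row(p0,R0,*t))
E
```

```text
[ 0.62731909 -0.1816713   0.20252533] [-90.10633804 -18.60820757  -1.19153906] [ 1.20299371  0.16373119 -0.92914864] 0.03779300024214037 10.7333
[0.73]
up [22.5, -129.6, -0.7, 0.0, 0.0, 0.0]
(0.6, -0.16, 0.25) [ 0.59714871 -0.16000864  0.31696224] [7.5, -118.3, 20.8, 0.1, -0.0, 35.1]
(0.56, 0.0, 0.25) [ 5.57149456e-01 -6.58609619e-05  3.16962240e-01] [-33.5, -132.4, 179.9, 0.1, -1.2, 35.1]
(0.52, 0.18, 0.25) [0.51726363 0.17919861 0.31696224] [-74.9, -146.6, 358.2, 0.4, -16.4, 34.9]
(0.4955, 0.342, 0.2) [0.49296454 0.34069563 0.26696224] [-117.0, -108.4, 519.3, 0.6, -27.5, 34.4]
```

View pics/w6.png

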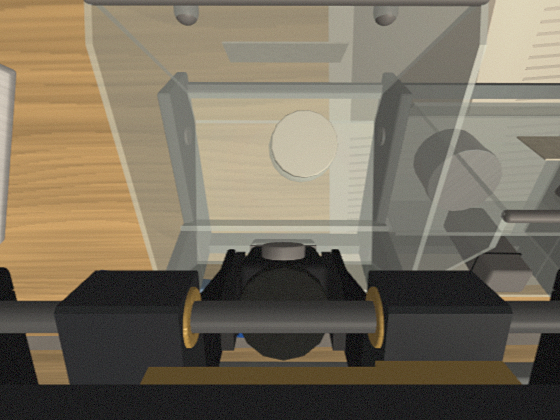

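Emit:
move_arm:
  moves:
    - [7, -40, 0, 0, 0, 0]
    - [14, -80, 0, 0, 0, 0]
    - [15, -110, 5, 0, 0, 7]
    - [10, -118, 20, 0, 0, 14]
    - [7.5, -120, 20, 0, 0, 21]
    - [-5, -122, 50, 0, 0, 28]
    - [-15, -128, 90, 0, 0, 35]
    - [-25, -130, 130, 0, -0.6, 35]
    - [-33, -132, 170, 0, -1, 35]
    - [-43, -136, 210, 0.2, -5, 35]
    - [-52, -140, 250, 0.2, -9, 35]
    - [-62, -143, 290, 0.3, -12, 35]
    - [-70, -146, 330, 0.3, -15, 35]
    - [-76, -147, 365, 0.4, -17, 35]
    - [-90, -140, 405, 0.5, -20, 35]
    - [-100, -130, 445, 0.5, -24, 34.5]
    - [-110, -115, 485, 0.6, -27.5, 34.4]
    - [-117, -108, 519, 0.6, -27.5, 34.4]
    - [-117, -108, 519, 0.6, -27.5, 34.4]
    - [-117, -108, 519, 0.6, -27.5, 34.4]

```text
time_s: 12.5
tool_pos: [0.4907, 0.3438, 0.2643]
tool_rot: [-89.8, 16.7, 26.3]
force: [0.6, -1.3, -1.9]
grip_width: 0.0377
```

Emit:
move_arm:
  moves:
    - [0, 0, 0, 0, 0, 0]
    - [0, 0, 0, 0, 0, 0]
    - [0, 0, 0, 0, 0, 0]
    - [0, 0, 0, 0, 0, 0]

```text
time_s: 12.83
tool_pos: [0.494, 0.3394, 0.2668]
tool_rot: [-89.9, 16.5, 25.8]
force: [0.3, -0.5, -2.0]
grip_width: 0.0377
```

Run:
```python
from g import *
from cell import *
import cv2
o=env.get_obs(); print(o['tool_pos'],o['tool_rot'],o['qpos'],o['force'],o['grip_width'],o['time_s'])
i=camera_info('wrist')
for c in ['wrist','top','scene']:
    p,d=read_camera(c); cv2.imwrite(f"pics/{c}7.png",p[:,:,::-1]); np.save(f'/tmp/{c}7.npy',d)
    try:
        r=models.cut_out('scope',c); print(c,[(x['score'],x['mask'].sum()) for x in r]); np.save(f'/tmp/{c}7m.npy',r[0]['mask'])
    except Exception as e: print(e)
a=cv2.imread('pics/scene7.png')[80:280,80:280]; b=cv2.imread('pics/top7.png')[180:320,100:300]
cv2.imwrite('pics/s7z.png',cv2.resize(a,None,fx=3,fy=3)); cv2.imwrite('pics/t7z.png',cv2.resize(b,None,fx=4,fy=4))
```

```text
[0.49398842 0.33939364 0.26684211] [-89.94622941  16.45692952  25.75201816] [ -2.97300767  32.07595997 -50.18738146  72.00939012  17.2486009
 101.43287277  65.24065272] [ 0.28616823 -0.47286729 -1.96484986] 0.03770804478010577 12.8333
wrist [(0.84, np.int64(6707))]
top []
list index out of range
scene [(0.64, np.int64(478))]
```

View pics/s7z.png

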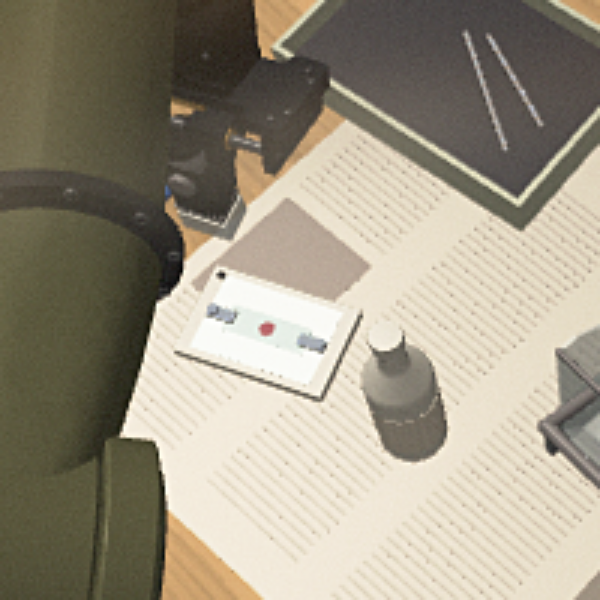

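View pics/t7z.png

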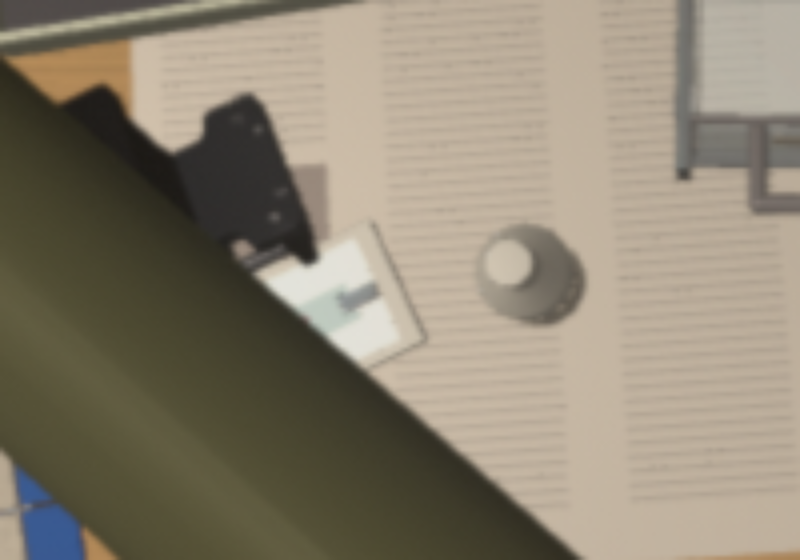

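View pics/wrist7.png

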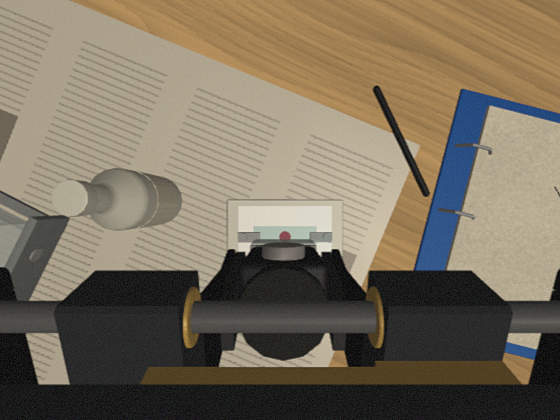

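Run:
```python
from g import *
import cv2
i=camera_info('wrist'); C=-i['R'].T@i['t']
v,u=np.mgrid[0:420,0:560]
P=w('wrist',u,v,np.load('/tmp/wrist7.npy'),i); m=np.load('/tmp/wrist7m.npy')
q=P[m]; print('max z',np.percentile(q[:,2],[50,99]))
# expected top z: tool
p0=np.array([.4940,.3394,.2668]); R0=Ro.from_euler('xyz',[-89.95,16.46,25.75],degrees=True).as_matrix()
Rs=R0@Rst.T; ps=p0-Rs@pst; print('scope pred',ps,Rs[:,2])
for hh in np.arange(.27,.33,.005):
    k=(q[:,2]>hh)&(q[:,2]<=hh+.005); print(round(hh,3),k.sum(),end='; ')
s=q[(q[:,2]>ps[2]+.107)&(q[:,2]<ps[2]+.122)]
c,_,_,_=np.linalg.lstsq(np.c_[s[:,:2]-s[:,:2].mean(0),np.ones(len(s))],s[:,2],rcond=None); r=s[:,2]-np.c_[s[:,:2]-s[:,:2].mean(0),np.ones(len(s))]@c
k=abs(r)<.002; s=s[k]; c,_,_,_=np.linalg.lstsq(np.c_[s[:,:2]-s[:,:2].mean(0),np.ones(len(s))],s[:,2],rcond=None)
yw=np.radians(25.9); dx=np.array([np.cos(yw),np.sin(yw)]); dy=np.array([-np.sin(yw),np.cos(yw)])
print('\ntop plane',len(s),'slope pad-x,y deg',np.degrees(c[:2]@dx),np.degrees(c[:2]@dy),'ctr',(s.max(0)+s.min(0))/2)
# pad from wrist
im=cv2.imread('pics/wrist7.png'); hsv=cv2.cvtColor(im,cv2.COLOR_BGR2HSV).astype(int)
def ray(u,v,z):
    d=i['R'].T@np.array([(u-i['cx'])/i['fx'],(v-i['cy'])/i['fy'],1]); return C+d*(z-C[2])/d[2]
mm=((hsv[...,0]<8)|(hsv[...,0]>172))&(hsv[...,1]>70)&(abs(u-285)<15)&(abs(v-236)<12)
print('spot',u[mm].mean(),v[mm].mean(),ray(u[mm].mean(),v[mm].mean(),.012),mm.sum())
pm=(P[...,2]>.008)&(P[...,2]<.02)&(abs(u-285)<70)&(v>190)&(v<250); 
g=cv2.cvtColor(im,cv2.COLOR_BGR2GRAY)
cv2.imwrite('pics/w7z.png',cv2.resize(im[190:260,215:355],None,fx=5.5,fy=5.5))
# scene overlay
sc=cv2.imread('pics/scene7.png'); 
pts=[]
for z,hx,hy in [(0,15,20),(22,15,20),(22,14,19),(88,14,19)]:
    X=np.array([[a*hx,b*hy,z] for a,b in [(-1,-1),(1,-1),(1,1),(-1,1)]])/1000
    pts.append(proj('scene',ps+X@Rs.T))
big=cv2.resize(sc[80:280,80:280],None,fx=4,fy=4)[:600]
for q4 in pts: cv2.polylines(big,[np.int32((q4-80+.5)*4)],True,(0,255,0),1)
cv2.imwrite('pics/s7o.png',big[100:400,100:400].repeat(2,0).repeat(2,1))
```

```text
max z [0.31141526 0.31360978]
scope pred [0.49654147 0.34079988 0.19983992] [-4.78798481e-05 -1.50779542e-03  9.99998862e-01]
0.27 141; 0.275 319; 0.28 526; 0.285 894; 0.29 1; 0.295 0; 0.3 27; 0.305 179; 0.31 3927; 0.315 0; 0.32 0; 0.325 0; 
top plane 3924 slope pad-x,y deg 0.011265520874008901 0.12589812444166976 ctr [0.49531829 0.34185801 0.31189665]
spot 284.4375 235.203125 [0.4935469  0.34367373 0.012     ] 64
```

View pics/s7o.png

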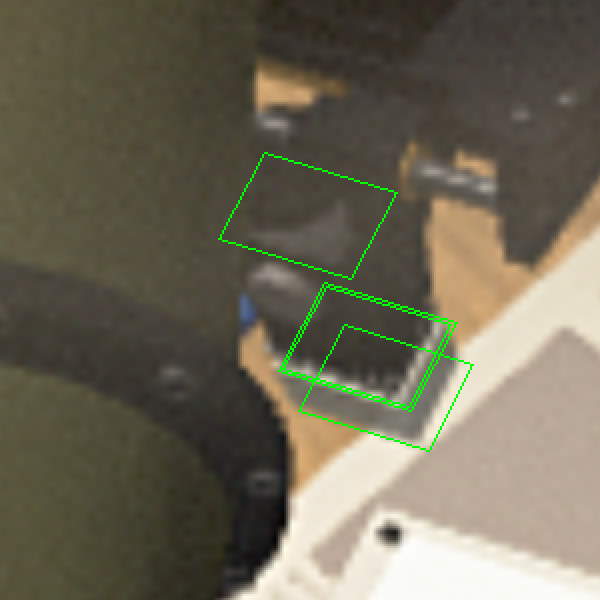

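View pics/w7z.png

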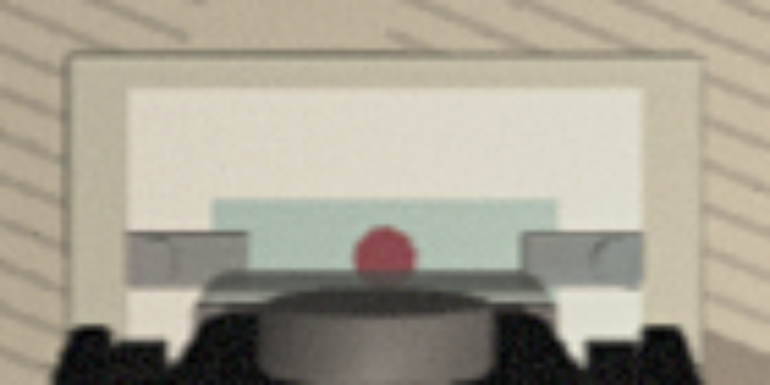

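Run:
```python
from g import *
R0=Ro.from_euler('xyz',[-89.95,16.46,25.75],degrees=True).as_matrix()
for dz in (40,80,120,150,170,180,184,185.5,187,188,189,190): print(np.round(R0.T@[-.5,1.8,-dz],1).tolist(),end=',')
```

```text
[11.7, 38.3, 1.8],[23.0, 76.6, 1.8],[34.3, 115.0, 1.7],[42.8, 143.8, 1.7],[48.5, 162.9, 1.7],[51.3, 172.5, 1.7],[52.5, 176.4, 1.7],[52.9, 177.8, 1.7],[53.3, 179.2, 1.7],[53.6, 180.2, 1.7],[53.9, 181.2, 1.7],[54.2, 182.1, 1.7],
```

Emit:
move_arm:
  moves:
    - [6, 20, 1, 0, 0, 0]
    - [14.5, 48, 1.8, 0, 0, 0]
    - [23, 76.6, 1.8, 0, 0, 0]
    - [31.5, 105, 1.7, 0, 0, 0]
    - [40, 134, 1.7, 0, 0, 0]
    - [46, 155, 1.7, 0, 0, 0]
    - [50, 168, 1.7, 0, 0, 0]
    - [51.3, 172.5, 1.7, 0, 0, 0]
    - [51.3, 172.5, 1.7, 0, 0, 0]
    - [51.3, 172.5, 1.7, 0, 0, 0]
    - [51.3, 172.5, 1.7, 0, 0, 0]

```text
time_s: 14.05
tool_pos: [0.4929, 0.3436, 0.0883]
tool_rot: [-89.9, 16.3, 25.9]
force: [0.3, -0.5, -0.6]
grip_width: 0.0381
```

Run:
```python
from g import *
from cell import *
import cv2
i=camera_info('wrist')
p,d=read_camera('wrist'); cv2.imwrite("pics/w8.png",p[:,:,::-1])
o=env.get_obs(); print(o['tool_pos'],o['tool_rot'],o['force'],o['grip_width'])
R0=Ro.from_euler('xyz',o['tool_rot'],degrees=True).as_matrix(); Rs=R0@Rst.T; print('scope pred',o['tool_pos']-Rs@pst,Rs[:,2])
v,u=np.mgrid[0:420,0:560]; P=w('wrist',u,v,d,i)
s=P[(v>250)&(abs(u-283)<60)&(P[...,2]>.1)&(P[...,2]<.16)]; print(np.histogram(s[:,2],20)); 
s=s[(s[:,2]>.124)&(s[:,2]<.138)];print('top',(s.max(0)+s.min(0))/2,s.mean(0))
```

```text
[0.4929361  0.34347007 0.08818884] [-89.88023949  16.34866894  25.93326605] [-0.56182906  0.85821615 -0.5710262 ] 0.03787880372210618
scope pred [0.49555639 0.3450044  0.02123474] [-0.00128054 -0.00340784  0.99999337]
(array([ 166,  303,  234,  201,  468,  509,   74,   68,   65,  100,   67,
         93,  203,  218,   58,   52,   60,  192, 3016,  783]), array([0.10006344, 0.10186452, 0.1036656 , 0.10546668, 0.10726776,
       0.10906884, 0.11086993, 0.11267101, 0.11447209, 0.11627317,
       0.11807425, 0.11987533, 0.12167641, 0.12347749, 0.12527857,
       0.12707966, 0.12888074, 0.13068182, 0.1324829 , 0.13428398,
       0.13608506]))
top [0.49823409 0.34773978 0.13004453] [0.49370029 0.34424975 0.1332023 ]
```

View pics/w8.png

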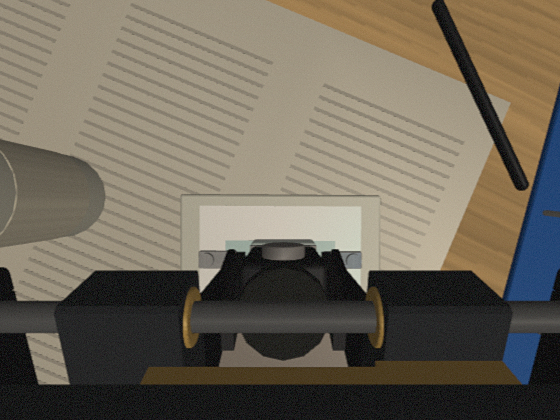

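Run:
```python
from g import *
import cv2
i=camera_info('wrist'); C=-i['R'].T@i['t']
def ray(u,v,z):
    d=i['R'].T@np.array([(u-i['cx'])/i['fx'],(v-i['cy'])/i['fy'],1]); return C+d*(z-C[2])/d[2]
im=cv2.imread('pics/w8.png'); g=cv2.cvtColor(im,cv2.COLOR_BGR2GRAY).astype(int)
print(g[188:206,280],g[225,172:190],g[225,372:390], g[188:206,200],g[188:206,360])
cv2.imwrite('pics/w8z.png',cv2.resize(im[185:275,170:390],None,fx=3.6,fy=3.6,interpolation=cv2.INTER_CUBIC))
e=ray(280.5,195,.012); yw=np.radians(25.9); print(e,e+.045*np.array([np.cos(yw),np.sin(yw),0]))
```

```text
[155 149 153 163 161 160 132 116 140 165 166 164 169 165 167 166 163 166] [128 127 126 129 128 131 134 143 130 136 153 159 161 157 158 158 157 157] [176 172 174 176 176 175 166 157 169 169 170 172 173 174 172 177 172 172] [156 152 154 153 155 148 103 124 149 162 161 159 159 159 159 158 155 171] [170 164 171 166 165 150 139  96 138 160 175 170 172 170 171 172 169 173]
[0.45564899 0.32423498 0.012     ] [0.49612909 0.34389106 0.012     ]
```

View pics/w8z.png

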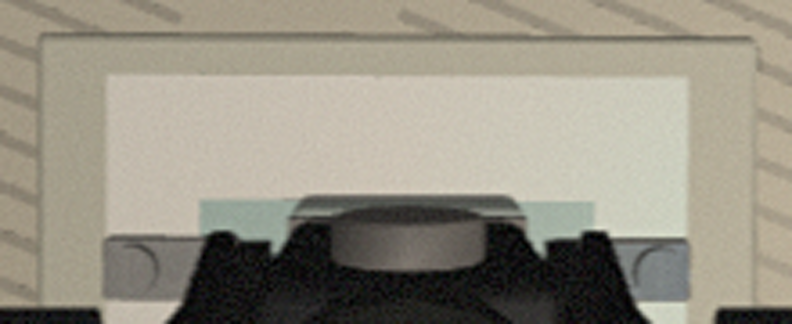

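Emit:
move_arm:
  moves:
    - [1, 3, -1.9, 0, 0, 0]
    - [1.7, 5.8, -1.9, 0, 0, 0]
    - [2, 6.7, -1.9, 0, 0, 0]
    - [2.2, 7.3, -1.9, 0, 0, 0]
    - [2.3, 7.7, -1.9, 0, 0, 0]
    - [2.3, 7.7, -1.9, 0, 0, 0]
    - [2.3, 7.7, -1.9, 0, 0, 0]

```text
time_s: 14.68
tool_pos: [0.4931, 0.3407, 0.0789]
tool_rot: [-89.9, 16.5, 25.9]
force: [-1.0, -1.6, 3.3]
grip_width: 0.038
```

Emit:
move_arm:
  moves:
    - [0.1, 0.4, 0, 0, 0, 0]
    - [0.1, 0.4, 0, 0, 0, 0]
    - [0.1, 0.4, 0, 0, 0, 0]

```text
time_s: 14.93
tool_pos: [0.4931, 0.3407, 0.0789]
tool_rot: [-89.9, 16.5, 25.9]
force: [-1.6, -3.0, 5.7]
grip_width: 0.0382
```

Run:
```python
from g import *
from cell import *
import cv2
i=camera_info('wrist')
p,d=read_camera('wrist'); cv2.imwrite("pics/w9.png",cv2.resize(p[185:275,170:390,::-1],None,fx=3.6,fy=3.6))
o=env.get_obs(); print(o['tool_pos'],o['tool_rot'],o['force'],o['grip_width'])
R0=Ro.from_euler('xyz',o['tool_rot'],degrees=True).as_matrix(); Rs=R0@Rst.T; print('scope pred',o['tool_pos']-Rs@pst,Rs[:,2])
```

```text
[0.49311952 0.34067412 0.07889856] [-89.94921722  16.51672472  25.90973621] [-0.6493928  -2.56359952  5.67737153] 0.037950497568386116
scope pred [0.49559706 0.34205289 0.01193565] [ 8.52560873e-04 -1.08710894e-03  9.99999046e-01]
```

View pics/w9.png

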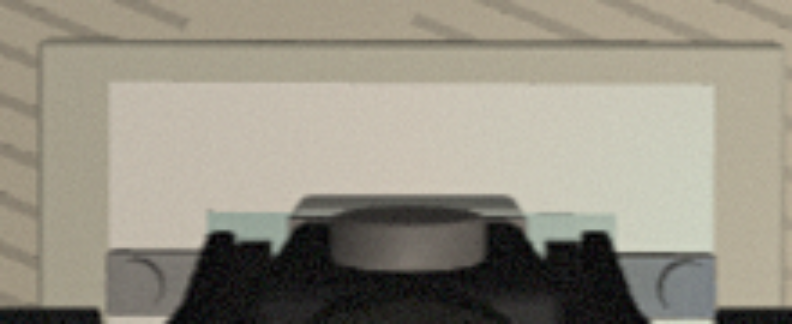

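Emit:
move_arm:
  moves:
    - [0, 0, 0, 0, 0, 0]
    - [0, 0, 0, 0, 0, 0]
    - [0, 0, 0, 0, 0, 0]
    - [0, 0, 0, 0, 0, 0]
    - [0, 0, 0, 0, 0, 0]
    - [0, 0, 0, 0, 0, 0]
  claw: 64

```text
time_s: 15.48
tool_pos: [0.4929, 0.341, 0.0778]
tool_rot: [-89.9, 16.5, 25.9]
force: [0.2, -0.8, -0.0]
grip_width: 0.0625
```

Emit:
move_arm:
  moves:
    - [0, -5, 0, 0, 0, 0]
    - [0, -20, 0, 0, 0, 0]
    - [0, -45, 0, 0, 0, 0]
    - [0, -80, 0, 0, 0, 0]
    - [0, -120, 0, 0, 0, 0]
    - [0, -150, 0, 0, 0, 0]
    - [0, -150, 0, 0, 0, 0]

```text
time_s: 16.07
tool_pos: [0.534, 0.362, 0.229]
tool_rot: [-89.7, 15.9, 25.9]
force: [0.2, -0.5, 1.1]
grip_width: 0.064
```

Run:
```python
from g import *
from cell import *
import cv2
i=camera_info('wrist')
o=env.get_obs(); print(o['tool_pos'],o['tool_rot'],o['time_s'],o['grip_width'])
p,d=read_camera('wrist'); cv2.imwrite("pics/w10.png",p[:,:,::-1])
v,u=np.mgrid[0:420,0:560]; P=w('wrist',u,v,d,i); X=P.reshape(-1,3)
s=X[(abs(X[:,0]-.495)<.03)&(abs(X[:,1]-.343)<.03)&(X[:,2]>.118)&(X[:,2]<.13)]; print('top',s.mean(0),(s.max(0)+s.min(0))/2,len(s))
R0=Ro.from_euler('xyz',o['tool_rot'],degrees=True).as_matrix(); p0=o['tool_pos']
# waypoints: up, then handle
hp=np.array([.4785,-.178,.117])
for P1,y in [((.52,.2,.33),0),((.50,0,.33),-60),((.478,-.178,.26),-91.1)]: print(row(p0,R0,np.array(P1),down(y)))
```

```text
[0.53404    0.36198121 0.22897642] [-89.72656338  15.9087186   25.90728134] 16.0667 0.06400365375792456
top [0.49497581 0.34163098 0.12428118] [0.49494795 0.34152985 0.12413725] 1441
[-107.9, -75.0, -139.2, 3.3, 25.7, -15.7]
[-209.2, -46.9, -310.5, 11.7, 85.3, -13.0]
[-283.9, 46.4, -461.5, 16.1, 116.1, -10.2]
```

View pics/w10.png

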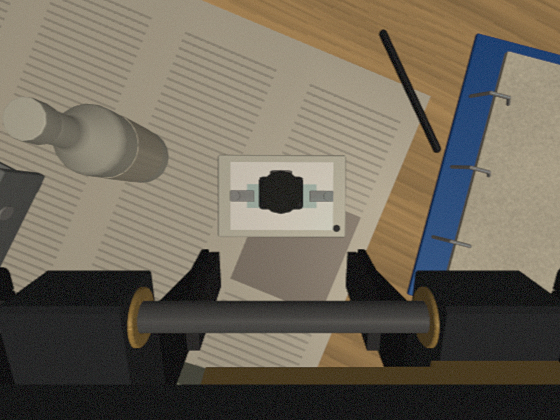

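Emit:
move_arm:
  moves:
    - [-30, -38, -20, 1, 5, -4]
    - [-60, -70, -50, 2, 12, -8]
    - [-90, -75, -90, 3, 19, -12]
    - [-108, -75, -130, 3.3, 25.7, -15.7]
    - [-130, -70, -170, 5, 33, -15]
    - [-150, -60, -208, 7, 47, -14.5]
    - [-175, -55, -245, 9, 60, -14]
    - [-190, -50, -280, 10, 72, -13.5]
    - [-209, -47, -310, 11.7, 85.3, -13]
    - [-225, -30, -345, 12.5, 92, -12.4]
    - [-240, -10, -380, 13.5, 100, -11.7]
    - [-260, 10, -415, 14.8, 108, -11]
    - [-275, 30, -445, 16.1, 116.1, -10.2]
    - [-283.9, 46.4, -461.5, 16.1, 116.1, -10.2]
    - [-283.9, 46.4, -461.5, 16.1, 116.1, -10.2]
    - [-283.9, 46.4, -461.5, 16.1, 116.1, -10.2]
    - [-283.9, 46.4, -461.5, 16.1, 116.1, -10.2]
    - [-283.9, 46.4, -461.5, 16.1, 116.1, -10.2]
    - [-283.9, 46.4, -461.5, 16.1, 116.1, -10.2]
  claw: 24

```text
time_s: 17.7
tool_pos: [0.4758, -0.1802, 0.2565]
tool_rot: [-90.5, -0.4, -90.8]
force: [-0.2, -0.3, 0.2]
grip_width: 0.0239
```

Run:
```python
from g import *
from cell import *
import cv2
i=camera_info('wrist')
o=env.get_obs(); print(o['tool_pos'],o['tool_rot'],o['time_s'],o['grip_width'],o['force'])
p,d=read_camera('wrist'); cv2.imwrite("pics/w11.png",p[:,:,::-1])
v,u=np.mgrid[0:420,0:560]; P=w('wrist',u,v,d,i); X=P.reshape(-1,3)
s=X[(abs(X[:,0]-.478)<.02)&(abs(X[:,1]+.178)<.03)&(X[:,2]>.1)&(X[:,2]<.15)]
print('bar',len(s),s.mean(0),np.percentile(s,[2,98],axis=0)) if len(s) else 0
R0=Ro.from_euler('xyz',o['tool_rot'],degrees=True).as_matrix(); p0=o['tool_pos']
for z in (.18,.117): print(row(p0,R0,np.array([.478,-.178,z]),down(-91.1)))
```

```text
[ 0.47583586 -0.18024789  0.25652615] [-90.52751885  -0.35257046 -90.8439685 ] 17.7 0.023867192583948104 [-0.19382801 -0.25848204  0.16419085]
bar 915 [ 0.47694183 -0.17741372  0.13010071] [[ 0.47113908 -0.20649855  0.12672687]
 [ 0.48226472 -0.1492859   0.13229001]]
[-2.8, 76.5, 2.8, 0.5, 0.3, 0.4]
[-3.1, 139.5, 3.4, 0.5, 0.3, 0.4]
```

View pics/w11.png

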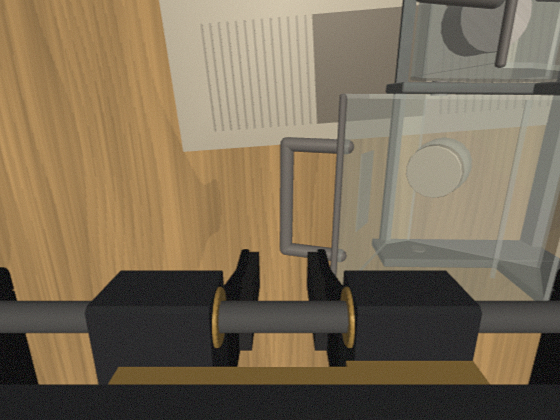

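Emit:
move_arm:
  moves:
    - [-3, 35, 1.5, 0.5, 0.3, 0.4]
    - [-3, 70, 1.5, 0.5, 0.3, 0.4]
    - [-3, 105, 2, 0.5, 0.3, 0.4]
    - [-3, 125, 2.4, 0.5, 0.3, 0.4]
    - [-3, 138, 2.4, 0.5, 0.3, 0.4]
    - [-3, 138, 2.4, 0.5, 0.3, 0.4]
    - [-3, 138, 2.4, 0.5, 0.3, 0.4]

```text
time_s: 18.33
tool_pos: [0.4774, -0.178, 0.1189]
tool_rot: [-90.0, 0.1, -91.2]
force: [-0.1, -0.2, -0.6]
grip_width: 0.0242
```

Emit:
move_arm:
  moves:
    - [0, 0, 0, 0, 0, 0]
    - [0, 0, 0, 0, 0, 0]
    - [0, 0, 0, 0, 0, 0]
    - [0, 0, 0, 0, 0, 0]
    - [0, 0, 0, 0, 0, 0]
  claw: 5
  newtons: 15

```text
time_s: 18.75
tool_pos: [0.4774, -0.1787, 0.1204]
tool_rot: [-90.0, -0.0, -91.3]
force: [-4.5, 1.0, 7.0]
grip_width: 0.0102
```

Run:
```python
import numpy as np
x0,z0=-151.6,91.5; out=[]
for f in np.linspace(0,1,18)[1:]:
    s=f*f*(3-2*f); a=-s*np.radians(32.4)
    out.append([0,float(round(-(x0*np.sin(a)+z0*np.cos(a)-z0),1)),float(round(x0*np.cos(a)-z0*np.sin(a)-x0,1)),0,0,0])
print(out)
```

```text
[[0, -0.9, 0.5, 0, 0, 0], [0, -3.3, 2.0, 0, 0, 0], [0, -7.0, 4.4, 0, 0, 0], [0, -11.7, 7.7, 0, 0, 0], [0, -17.2, 11.8, 0, 0, 0], [0, -23.2, 16.7, 0, 0, 0], [0, -29.4, 22.2, 0, 0, 0], [0, -35.6, 28.3, 0, 0, 0], [0, -41.6, 34.8, 0, 0, 0], [0, -47.2, 41.5, 0, 0, 0], [0, -52.2, 48.2, 0, 0, 0], [0, -56.6, 54.5, 0, 0, 0], [0, -60.2, 60.3, 0, 0, 0], [0, -63.1, 65.3, 0, 0, 0], [0, -65.2, 69.2, 0, 0, 0], [0, -66.5, 71.7, 0, 0, 0], [0, -67.0, 72.6, 0, 0, 0]]
```

Emit:
move_arm:
  moves:
    - [0, -0.9, 0.5, 0, 0, 0]
    - [0, -3.3, 2, 0, 0, 0]
    - [0, -7, 4.4, 0, 0, 0]
    - [0, -11.7, 7.7, 0, 0, 0]
    - [0, -17.2, 11.8, 0, 0, 0]
    - [0, -23.2, 16.7, 0, 0, 0]
    - [0, -29.4, 22.2, 0, 0, 0]
    - [0, -35.6, 28.3, 0, 0, 0]
    - [0, -41.6, 34.8, 0, 0, 0]
    - [0, -47.2, 41.5, 0, 0, 0]
    - [0, -52.2, 48.2, 0, 0, 0]
    - [0, -56.6, 54.5, 0, 0, 0]
    - [0, -60.2, 60.3, 0, 0, 0]
    - [0, -63.1, 65.3, 0, 0, 0]
    - [0, -65.2, 69.2, 0, 0, 0]
    - [0, -66.5, 71.7, 0, 0, 0]
    - [0, -67, 73, 0, 0, 0]
    - [0, -67, 74, 0, 0, 0]
    - [0, -67, 74, 0, 0, 0]
    - [0, -67, 74, 0, 0, 0]

```text
time_s: 20.42
tool_pos: [0.5492, -0.1804, 0.1871]
tool_rot: [-90.3, 0.0, -91.4]
force: [-10.9, 0.0, 7.6]
grip_width: 0.0105
```

Emit:
move_arm:
  moves:
    - [0, 0, 0.5, 0, 0, 0]
    - [0, 0, 0.5, 0, 0, 0]
    - [0, 0, 0.5, 0, 0, 0]

```text
time_s: 20.67
tool_pos: [0.5492, -0.1804, 0.1871]
tool_rot: [-90.4, 0.0, -91.4]
force: [-13.8, 0.4, 8.7]
grip_width: 0.0104
```

Emit:
move_arm:
  moves:
    - [0, 0, 0, 0, 0, 0]
    - [0, 0, 0, 0, 0, 0]
    - [0, 0, 0, 0, 0, 0]
    - [0, 0, 0, 0, 0, 0]
    - [0, -10, 0, 0, 0, 0]
    - [0, -30, 0, 0, 0, 0]
    - [0, -60, 0, 0, 0, 0]
    - [0, -95, 0, 0, 0, 0]
    - [0, -95, -40, 0, 0, 0]
    - [0, -95, -70, 0, 0, 0]
    - [40, -95, -70, 0, 0, 0]
    - [80, -95, -70, 0, 0, 0]
    - [120, -95, -70, 0, 0, 0]
    - [160, -95, -70, 0, 0, 0]
    - [200, -95, -70, 0, 0, 0]
    - [240, -95, -70, 0, 0, 0]
    - [240, -95, -70, 0, 0, 0]
  claw: 24

```text
time_s: 22.08
tool_pos: [0.4728, -0.4285, 0.2801]
tool_rot: [-90.0, -0.2, -92.0]
force: [-1.6, 0.1, 0.1]
grip_width: 0.0242
```

Run:
```python
from g import *
from cell import *
import cv2
o=env.get_obs(); print(o['tool_pos'],o['time_s'],o['grip_width'],o['force'])
v,u=np.mgrid[0:420,0:560]
for c in ['scene','top']:
    p,d=read_camera(c); cv2.imwrite(f"pics/{c}12.png",p[:,:,::-1]); X=w(c,u,v,d).reshape(-1,3)
    for nm,y in (('R',-.18),('L',0)):
        s=X[(abs(X[:,0]-.553)<.015)&(abs(X[:,1]-y)<.04)&(X[:,2]>.17)&(X[:,2]<.22)]; print(c,nm,len(s),s.mean(0) if len(s) else 0)
    s=X[(abs(X[:,0]-.495)<.03)&(abs(X[:,1]-.343)<.03)&(X[:,2]>.118)&(X[:,2]<.132)]; print('scope top',s.mean(0),len(s))
    for n in ['jar','tin','slide_case','bottle','scope']:
        print(c,n,[(np.round(a['point'],3).tolist(),round(a['score'],2)) for a in models.spot_in(n,c)[:1]])
```

```text
[ 0.47280155 -0.42851519  0.28014666] 22.0833 0.024167772194748114 [-1.6084523   0.12835891  0.10929413]
scene R 225 [ 0.54804274 -0.18240862  0.19756741]
scene L 183 [ 0.55188614 -0.00070577  0.19800012]
scope top [0.49382853 0.34020511 0.12529677] 152
scene jar [([0.644, -0.166, 0.082], 0.6)]
scene tin [([0.659, -0.029, 0.072], 0.71)]
scene slide_case [([0.721, -0.006, 0.109], 0.81)]
scene bottle [([0.516, 0.17, 0.117], 0.59)]
scene scope [([0.489, 0.33, 0.089], 0.97)]
top R 185 [ 0.54998652 -0.18160472  0.19486894]
top L 179 [ 0.55350785 -0.00102856  0.19503211]
scope top [0.49513331 0.34033165 0.12261069] 161
top jar [([0.645, -0.164, 0.081], 0.88)]
top tin [([0.657, -0.028, 0.067], 0.87)]
top slide_case []
top bottle [([0.519, 0.176, 0.131], 0.76)]
top scope [([0.492, 0.33, 0.097], 0.6)]
```

View pics/scene12.png

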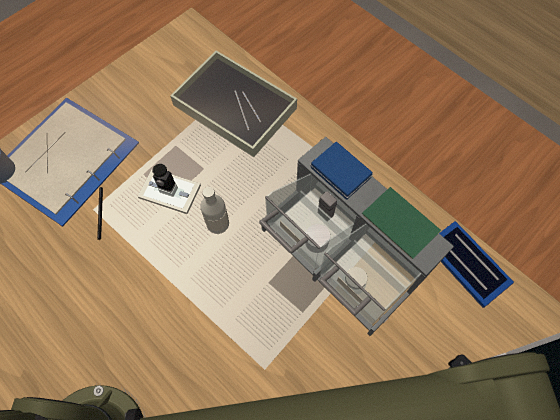

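View pics/top12.png

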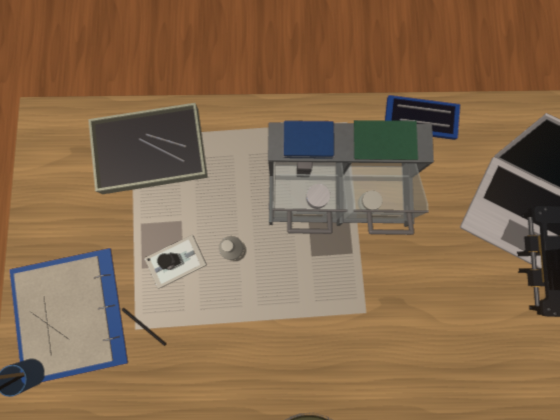

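Run:
```python
from cell import job
print(job.sign_off())
```

```text
the job is handed in; nothing more can be done
None
```

I tipped the right bin fully forward, lifted the microscope out, stood it on the pad's slide and let go. I then guided the bin shut and handed the job in at about 23 s of the 64 s.

**Microscope:** after release, its top measured about (0.495, 0.342, 0.124) m, against a pad centre of about (0.4955, 0.343). That puts it about 2 mm off centre. The height matches the microscope standing on the pad, 12 + 112 mm. It was upright within about 0.2° just before set-down, and in line with the slide in the pictures.

**Bins:** the right handle came back to within about 1 mm of where it started, as seen by the cameras, and had pressed against its stop with about 14 N. The left bin was not touched.

**Other things:** the jar moved about 9 mm forward inside its bin. The tin and bottle read within a few mm of where they started.

**Disagreements:** in the last check the slide case was found only in the scene camera, unmoved; the top camera's network missed it. The networks' reading for the microscope was about 10 mm off in y. They report the middle of its visible side, so I relied on the depth of its top.

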